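Close down the spectrometer's sampling accessory

ROBOT

A 6-joint arm with a two-finger parallel gripper is mounted at the origin on the work surface. World frame = base frame: x ahead of the robot, y to its left, z up, the work surface at z = 0. Lengths are in m, angles in rad, forces in N, time in s.
With the tool pointing down it reaches from about 0.3 to 0.825 m from the base axis. Payload 5.4 kg.
Tool frame: the origin (TCP) lies midway between the tips of the shut fingers; the grasp point (between the pads) lies 19 mm behind it (arm.grasp_offset is the distance from the TCP to the grasp point, in m); z points along the fingers, x is the direction in which the jaws open and shut, and the axes are right-handed (so a half turn about z gives the same grasp; the last joint's range is limited). The gripper opens to 92 mm and grips with 3 to 60 N. Pads are 20 mm wide; open, the fingers measure 128 mm over their backs; the gripper's body (75 mm by 189 mm) begins 69 mm behind the grasp point.
Start: joints at [1.017, 0.158, 1.597, -0, 1.386, -0.21], TCP at [0.194, 0.541, 0.215] pointing down, gripper open.
Joint ranges: [-2.91, 2.91], [-0.94, 2.29], [0.18, 2.7], [-1.29, 4.43], [0.17, 2.64], [-3, 3]. Speed limits (rad/s): [2.57, 2.57, 3.14, 3.14, 3.14, 3.14].

INTERFACE

Orientations are given as a unit quaternion [w, x, y, z].
In Python, from workcell import arm gives the robot as it stands.
- The arm moves only by the tool arm_command, never from a script. Its argument "steps" is a list of rows, each an object with "rot": the turn, a rotation vector about the tool's x, y, z in rad, a list of three; "slide": the shift along the tool's x, y, z in cm, a list of three; "hand": the closure, from 0 (fully open) to 1 (shut). In form: [{"rot": [ax, ay, az], "slide": [tx, ty, tz], "hand": hand}, ...]. A call has 1 to 10 rows; each row is the pose to reach, as a shift and turn from the pose measured when the call began, along the tool's axes at that moment; what a row does not reach only later rows make up. A row lasts 1/10 s, in which the tool goes at most 50 mm and 8.59 degrees, less where a joint would pass 70% of its speed; a pose out of reach is approached as far as the arm can. A call with a gripper value outside its range is refused whole. The fingers move at their own pace and stop on an object; the grip force is fixed at half the most. Time passes only in rows, so rows that repeat a pose let the fingers close. It gives the time, the measured TCP pose, the force and the opening at its end, in the units of the state.
- arm.get_state(): the state, without advancing time (a new reading comes with each control period).
- arm.grab_frame(name): name is "scene" or "side" or "wrist"; returns the picture (384x512x3 uint8, red, green, blue); there is no depth.
- arm.camera_params(name): a dict with "fx", "fy", "cx", "cy" (pixels), "rvec" (rotation vector, rad) and "tvec" (3), from world to camera coordinates, as OpenCV has them. Camera axes: x right, y down, z forward; pixel columns grow to the right and rows downward; lengths in m; the calibration is good to about 2 mm. A picture is of the moment at which its call begins: read the wrist's pose just before it. camera_params takes no time and is no camera call; for the wrist camera it gives the pose at the moment of the call.
- arm.close_job(): hands the job in, once; it reports no verdict.
Trained networks look in the newest picture that a camera, given by its name, has taken for a name from the list of things; names that differ only in an ending like _2 or _b are one class to them, and where a whole thing is asked for, a point or a joint stands for the part that bears it (a point fixed in the world has none). Each returns a list of dicts, best first, with "score" (0 to 1); they miss things now and then, are a little off and sometimes report something else, mostly with a low value. They report only what shows in the picture. A call takes as long as a camera call. They do not tell look-alikes from the thing itself.
- arm.recognise(name, camera): "uv" ([column, row] in pixels, amid what is visible of it).
- arm.place_of(name, camera): "uv" ([column, row] in pixels: a listed point, or the origin of a listed thing).
The state is a dict: "clock": time; "joint_pos": joint angles; "qvel": joint speeds; "tau": joint torques, N m; "position": TCP position; "eef_rot": TCP orientation; "force": force on the tool from outside, world axes, zero at the start; "torque": the same for the moment, N m; "grip_width": opening from 0.0 (shut) to 1.0 (fully open).
Only numpy, scipy, OpenCV 4.12 (cv2) and the standard library are available. Lean on these libraries where they do the work, as an engineer would, in place of code of your own. Each camera call takes 0.05 s, during which the arm holds its last target.

TASK

Close the sampling station down for the night: swing the accessory's lock collar from the locked side round to the open dot, draw the sample holder out sideways through the front opening and lay it upright, flat on its base, in the grey tray, and then turn the collar back so its lug stands at the red locked mark. Turn every steel sample cup over so that it stands mouth down on the ribbed black mat (the cups may be done at any time), and leave the jar, the wipes box and the screwdriver where they are.

Things in the scene. Friction and masses are not known exactly. Their poses are not given: they have to be found in the camera images.
- accessory: fixed black sampling accessory: base plate 190 x 150 x 14 mm, on it a turret of 64 mm radius, roof 78 to 90 mm above the bench, with a front opening 44 mm wide between two cheeks, 14 to 78 mm above the bench. Origin: on the bench under the turret's vertical axis; its -x axis points out of the front opening (towards the robot), z up.
- hub (a point): centre of the top of the accessory's fixed steel hub (26 mm radius, top 122 mm above the bench), on the collar's axis. It carries a red line that points to the accessory's -x (locked mark) and a white dot (open mark) 1.35 rad from the line, towards -y.
- collar (a joint): knurled black lock collar, 74 mm radius, 90 to 102 mm above the bench, on the turret's axis. 0 = lug at the red line, over the front opening; grows counter-clockwise seen from above (lug goes from the accessory's -x to its -y side); open dot at 1.35; stops at -0.45 and 1.65; starts between -0.3 and 0.35. No detent, stays where left; friction 0.12 N m (2 N at the lug).
- lug (a point): middle of the collar's upright round steel lug, 14 mm diameter, 34 mm tall (102 to 136 mm above the bench; this point is at 119 mm), 58 mm from the collar axis; can be pinched or pushed from above.
- keeper (a point): middle of the lower edge (46 mm above the bench) of the steel keeper plate, 30 mm wide, that hangs from the collar beneath the lug, 68 to 78 mm from the axis. It bars the holder's block from coming out until the collar is past about 0.6 rad; the holder's tongue runs beneath it.
- holder: loose aluminium sample holder, about 70 g, 115 mm long: a window block 58 x 40 mm, 54 mm tall, at the start inside the turret on the base plate, 2 mm clear each side; a low tongue (16 mm wide, 12 tall) runs from it forward to an upright black grip tab. Origin: underside, 2 mm behind the block, at the start near the turret axis. Block at x -60 to -2 mm, tab at x -115 to -97; z up.
- tab (a point): upper part of the holder's black grip tab (12 mm thick in the holder's y, 18 mm in x; top 44 mm above the holder's underside, this point 34 mm above it, at x -106 mm, y 0 of the holder). Pinch it from above across y; pull it straight along the holder's -x for 75 mm or more before lifting.
- holder_mid (a point): centre of the holder's underside, 58 mm in front of holder's origin.
- tray: fixed grey open tray, 230 (x) x 150 (y) mm outside, 30 mm high, walls and floor 4 mm. Origin: centre of its underside, on the bench.
- mat: fixed black rubber mat 330 (x) x 180 (y) x 4 mm with thin ribs drawn on it. Origin: centre of its underside, on the bench. Mat and tray lie on either side of the accessory and may be swapped.
- cup1: square open steel sample cup, 44 x 44 mm outside and 46 mm tall, walls 3 mm, 60 g, bottom 3 mm; starts mouth up on the mat. Origin: centre of its closed bottom (outer face), its z axis points out of its mouth, x and y are square to its flat walls. Lies stably on any flat side. There are two or three cups; an absent one reads None.
- cup2: like cup1.
- cup3: like cup1.
- jar: bystander: amber lidded jar, 60 mm diameter, 85 mm tall; origin at the centre of its underside.
- wipes: bystander: white wipes box with a blue band and a wipe standing out of its top, 90 x 110 x 80 mm; origin at the centre of its underside.
- driver: bystander: screwdriver lying on the bench, 160 mm long; origin near its middle, along its x.
Not all that is in view belongs to the job. What is shaped like the cup3 but blue or pink is not meant.

How it is judged:
By the outcome, as a careful person would: the job done as asked, in the order asked, and still so for the second after the job is handed in, with the robot touching nothing.
Of cup1, cup2, cup3 only 2 to 3 are there at a start; the rules pass over those that are not, and their reading is None.
At some moment in a run one of cup1, cup2, cup3 may be knocked a few centimetres aside while the robot is not near it.
Once in a run the grip may slacken for a moment while it holds something.
It also fails if it takes over 210 s, if anything falls off the work surface, if the arm or the gripper's body presses on something with over 40 N, if the wrist force passes 120 N, or if a joint passes its speed limit or range.

## Working session

There is one attempt and no reset: what is moved stays moved. The work goes in short steps, Python scripts to look and compute and a tool call to move; the robot and the scene stay as the last step left them, time stands still between calls to the robot, and variables do not carry over. Pictures are saved under pics/ and viewed, and the job is handed in when it is done.

Besides the shell and the picture viewer there is one more tool, called after "Call:" in YAML: its name, and indented under it one key for each argument. arm_command: Moves the arm, as the interface text tells. Its arguments: {"type":"object","properties":{"steps":{"type":"array","items":{"type":"object","properties":{"rot":{"type":"array","items":{"type":"number"}},"slide":{"type":"array","items":{"type":"number"}},"hand":{"type":"number"}}}}},"required":["steps"]}

```bash
ls; mkdir -p pics; cat > h.py <<'E'
import numpy as np,cv2
from scipy.spatial.transform import Rotation as R
from workcell import arm
def grab(c,n):
    im=arm.grab_frame(c); cv2.imwrite(f'pics/{n}.png',im[:,:,::-1]); return im
def cam(c):
    p=arm.camera_params(c); K=np.array([[p['fx'],0,p['cx']],[0,p['fy'],p['cy']],[0,0,1]]); return K,np.array(p['rvec'],float).reshape(3),np.array(p['tvec'],float).reshape(3)
def ray(c,uv,P=None):
    K,r,t=P or cam(c); M=R.from_rotvec(r).as_matrix(); d=M.T@np.linalg.inv(K)@np.array([uv[0],uv[1],1.]); return -M.T@t,d/np.linalg.norm(d)
def at_z(c,uv,z,P=None):
    o,d=ray(c,uv,P); return o+d*(z-o[2])/d[2]
def proj(c,X,P=None):
    K,r,t=P or cam(c); return cv2.projectPoints(np.array(X,float).reshape(-1,1,3),r,t,K,None)[0].reshape(-1,2)
def tri(rs):
    A=np.zeros((3,3));b=np.zeros(3)
    for o,d in rs:
        M=np.eye(3)-np.outer(d,d);A+=M;b+=M@o
    return np.linalg.solve(A,b)
def st():
    s=arm.get_state(); q=s['eef_rot']; M=R.from_quat([q[1],q[2],q[3],q[0]]); return s,np.array(s['position']),M
E
python3 - <<'E'
from h import *
np.set_printoptions(precision=4,suppress=True)
s,p,M=st();print(s);print(M.as_matrix(),arm.grasp_offset)
for c in('scene','side','wrist'):
    grab(c,c+'0');print(c,arm.camera_params(c))
    for n in('hub','lug','keeper','tab','holder','tray','mat','cup1','jar','wipes','driver'):
        r=arm.place_of(n,c);print(n,[(np.round(x['uv'],1).tolist(),round(x['score'],2)) for x in r[:6]])
print(arm.get_state()['clock'])
E
```

```text
pics
{'clock': 0.0, 'joint_pos': array([ 1.0169,  0.159 ,  1.5982,  0.    ,  1.3862, -0.2101]), 'qvel': array([-0.0015,  0.0002,  0.0013,  0.0004,  0.0004, -0.0006]), 'tau': array([ -0.0015, -38.5547, -32.2111,   0.07  ,   0.0375,  -0.0001]), 'position': array([0.1935, 0.5408, 0.2136]), 'eef_rot': array([ 0.0004,  0.8176,  0.5757, -0.0008]), 'force': array([-0.5023, -0.1401, -0.1663]), 'torque': array([ 0.0384,  0.0122, -0.0012]), 'grip_width': 0.99736088549128}
[[ 0.337   0.9415 -0.001 ]
 [ 0.9415 -0.337  -0.0016]
 [-0.0018 -0.0004 -1.    ]] 0.0187
scene {'fx': 419.83994017214235, 'fy': 419.83994017214235, 'cx': 256.56768414669085, 'cy': 194.95396761472645, 'rvec': array([ 1.5817,  1.9969, -0.7911]), 'tvec': array([ 0.1787, -0.2787,  1.522 ])}
hub [([283.9, 216.6], 0.63)]
lug [([290.1, 201.7], 0.58), ([391.0, 234.8], 0.19)]
keeper []
tab []
holder []
tray [([391.3, 231.8], 0.86)]
mat [([188.7, 194.4], 0.94)]
cup1 [([192.4, 197.2], 0.92), ([189.0, 173.8], 0.83), ([155.1, 155.0], 0.8), ([143.5, 178.7], 0.67), ([193.0, 138.4], 0.61)]
jar [([334.0, 315.5], 0.77)]
wipes [([165.0, 280.0],
[... 346 characters left out ...]
)]
tab [([241.8, 197.2], 0.58)]
holder [([269.5, 202.0], 0.68)]
tray [([206.3, 173.9], 0.66)]
mat [([283.7, 279.0], 0.73), ([248.8, 195.5], 0.54)]
cup1 [([282.2, 271.9], 0.97), ([261.2, 360.9], 0.85), ([189.1, 334.5], 0.85), ([252.2, 297.7], 0.6), ([305.0, 334.4], 0.59)]
jar [([288.7, 173.1], 0.91)]
wipes [([361.7, 237.0], 0.72)]
driver [([271.0, 172.8], 0.63), ([331.8, 196.2], 0.59)]
wrist {'fx': 291.6148071336987, 'fy': 291.6148071336987, 'cx': 254.45796730652256, 'cy': 193.27172879409792, 'rvec': array([-2.378 , -1.6744, -0.23  ]), 'tvec': array([-0.575 , -0.0312,  0.3914])}
hub []
lug []
keeper []
tab []
holder []
tray [([179.0, 371.5], 0.92)]
mat []
cup1 []
jar []
wipes []
driver []
1.8
```

View pics/scene0.png

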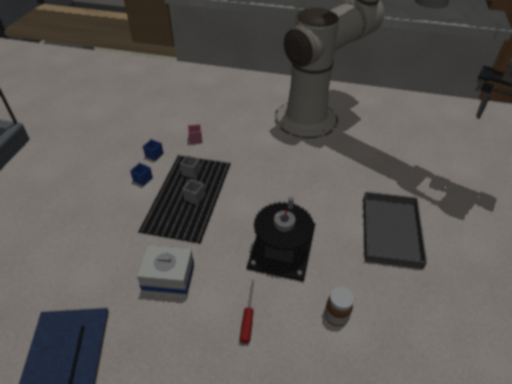

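View pics/side0.png

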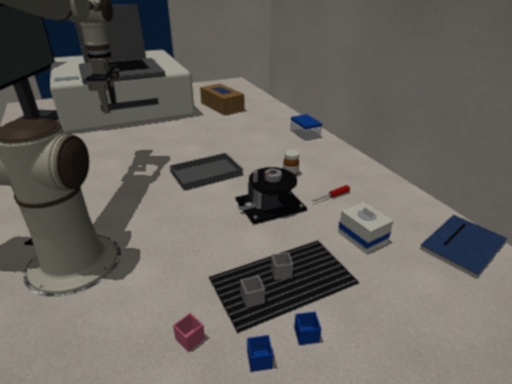

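```bash
python3 - <<'E'
from h import *
np.set_printoptions(precision=4,suppress=True)
print('hub',tri([ray('scene',(283.9,216.6)),ray('side',(270.3,172.8))]),at_z('scene',(283.9,216.6),.122),at_z('side',(270.3,172.8),.122))
print('lug',at_z('scene',(290.1,201.7),.119),at_z('side',(256.5,175.6),.119))
print('keeper',at_z('side',(250.5,197.3),.046),'tab',at_z('side',(241.8,197.2),.048),'holder',at_z('side',(269.5,202),.014))
print('tray',at_z('scene',(391.3,231.8),0),at_z('side',(206.3,173.9),0),'mat',at_z('scene',(188.7,194.4),0),at_z('side',(283.7,279),0))
for u in [(192.4,197.2),(189,173.8),(155.1,155),(143.5,178.7),(193,138.4)]:print('cup sc',u,at_z('scene',u,.004))
for u in [(282.2,271.9),(261.2,360.9),(189.1,334.5),(252.2,297.7),(305,334.4)]:print('cup si',u,at_z('side',u,.004))
a=cv2.imread('pics/scene0.png');b=cv2.imread('pics/side0.png')
cv2.imwrite('pics/c1.png',cv2.resize(a[110:280,100:360],None,fx=3,fy=3,interpolation=cv2.INTER_CUBIC))
cv2.imwrite('pics/c2.png',cv2.resize(b[140:384,150:400],None,fx=2.4,fy=2.4,interpolation=cv2.INTER_CUBIC))
E
```

```text
hub [0.584  0.0215 0.1214] [0.5869 0.0203 0.122 ] [0.583  0.0236 0.122 ]
lug [0.5311 0.0263 0.119 ] [0.5391 0.0298 0.119 ]
keeper [0.519  0.0289 0.046 ] tab [0.4931 0.0377 0.048 ] holder [0.5839 0.023  0.014 ]
tray [0.4671 0.3072 0.    ] [0.4635 0.3049 0.    ] mat [ 0.4623 -0.2844 -0.    ] [ 0.47   -0.2807  0.    ]
cup sc (192.4, 197.2) [ 0.4741 -0.2683  0.004 ]
cup sc (189, 173.8) [ 0.3813 -0.3114  0.004 ]
cup sc (155.1, 155) [ 0.3229 -0.4482  0.004 ]
cup sc (143.5, 178.7) [ 0.4349 -0.4399  0.004 ]
cup sc (193, 138.4) [ 0.2122 -0.3565  0.004 ]
cup si (282.2, 271.9) [ 0.4763 -0.2609  0.004 ]
cup si (261.2, 360.9) [ 0.3218 -0.4576  0.004 ]
cup si (189.1, 334.5) [ 0.21   -0.3403  0.004 ]
cup si (252.2, 297.7) [ 0.372  -0.3054  0.004 ]
cup si (305, 334.4) [ 0.4323 -0.4422  0.004 ]
```

View pics/c1.png

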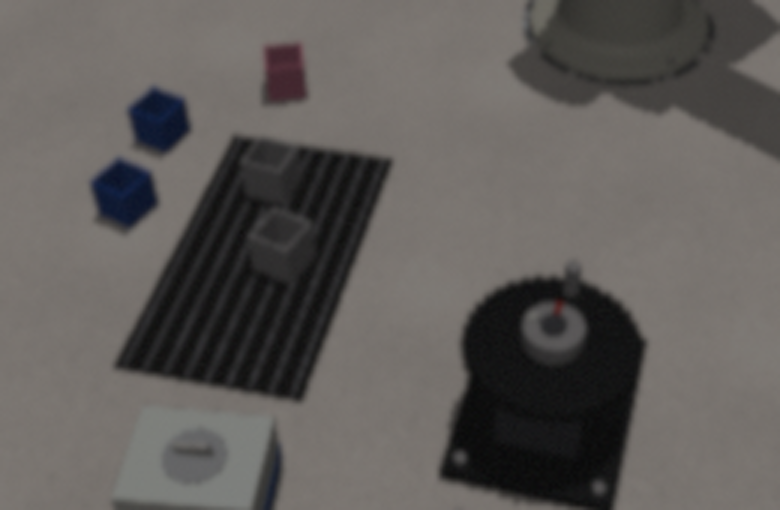

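View pics/c2.png

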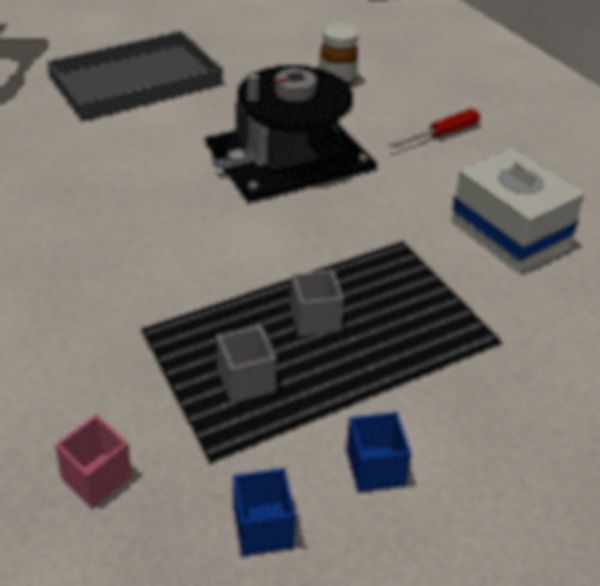

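```bash
cat >> h.py <<'E'
def down(yaw):
    # tool z down; jaw axis x at angle yaw in world
    x=np.array([np.cos(yaw),np.sin(yaw),0]);z=np.array([0,0,-1.]);return R.from_matrix(np.stack([x,np.cross(z,x),z],1))
def go(pos,Rt):
    s,p,M=st(); Rt=Rt if isinstance(Rt,R) else down(Rt)
    sl=M.inv().apply(np.array(pos)-p)*100; rv=(M.inv()*Rt).as_rotvec()
    print('slide',np.round(sl,2).tolist(),'rot',np.round(rv,3).tolist(),'deg',round(np.degrees(np.linalg.norm(rv)),1),'dist',round(np.linalg.norm(sl),1)); return sl,rv
def info():
    s,p,M=st();x=M.as_matrix()[:,0];print('t',round(s['clock'],2),'p',np.round(p,4),'yaw',round(np.arctan2(x[1],x[0]),3),'z',np.round(M.as_matrix()[:,2],3),'F',np.round(s['force'],1),'w',round(s['grip_width'],3),'q',np.round(s['joint_pos'],2))
E
python3 - <<'E'
from h import *
s,p,M=st();K,r,t=cam('wrist');C=R.from_rotvec(r)
c=-C.inv().apply(t);print('cam in tool',M.inv().apply(c-p),(M.inv()*C.inv()).as_matrix().round(3))
info()
go([0.45,0.04,0.33],np.pi/2);go([0.45,0.04,0.33],1.2)
E
```

```text
cam in tool [ 0.00031793 -0.07580016 -0.17030635] [[ 1.     0.    -0.001]
 [ 0.     0.963  0.271]
 [ 0.001 -0.271  0.963]]
t 1.8 p [0.1938 0.5413 0.2146] yaw 1.227 z [-0. -0. -1.] F [ 0.4 -0.   0. ] w 0.996 q [ 1.02  0.16  1.6   0.    1.39 -0.21]
slide [-38.56, 41.02, -11.54] rot [-0.0, 0.0, -0.344] deg 19.7 dist 57.5
slide [-38.56, 41.02, -11.54] rot [-0.0, 0.0, 0.027] deg 1.5 dist 57.5
```

Call:
arm_command:
  steps:
    - {"rot":[0,0,-0.1],"slide":[0,0,-6],"hand":0}
    - {"rot":[0,0,-0.34],"slide":[-38,45,-11.5],"hand":0}
    - {"rot":[0,0,-0.34],"slide":[-38,45,-11.5],"hand":0}
    - {"rot":[0,0,-0.34],"slide":[-38,45,-11.5],"hand":0}
    - {"rot":[0,0,-0.34],"slide":[-38,45,-11.5],"hand":0}
    - {"rot":[0,0,-0.34],"slide":[-38,45,-11.5],"hand":0}
    - {"rot":[0,0,-0.34],"slide":[-38,45,-11.5],"hand":0}
    - {"rot":[0,0,-0.34],"slide":[-38,45,-11.5],"hand":0}
    - {"rot":[0,0,-0.34],"slide":[-38,45,-11.5],"hand":0}
    - {"rot":[0,0,-0.34],"slide":[-38,45,-11.5],"hand":0}

```text
clock: 2.8
position: [0.4177, 0.1547, 0.3142]
eef_rot: [0.0, 0.708, 0.706, 0.0]
force: [0.6, 0.0, -0.2]
grip_width: 0.999
```

Call:
arm_command:
  steps:
    - {"rot":[0,0,0],"slide":[0,0,0],"hand":0}
    - {"rot":[0,0,0],"slide":[0,0,0],"hand":0}

```text
clock: 3.0
position: [0.418, 0.1541, 0.3143]
eef_rot: [0.0, 0.709, 0.705, 0.001]
force: [-0.4, 0.0, -0.2]
grip_width: 0.998
```

```bash
python3 - <<'E'
from h import *
info()
grab('wrist','w1');P=cam('wrist')
Z=dict(hub=.122,lug=.119,keeper=.046,tab=.048,holder=.014,accessory=0,cup1=.004,mat=0)
for n in Z:
    r=arm.place_of(n,'wrist');print(n,[(np.round(x['uv'],1).tolist(),round(x['score'],2),at_z('wrist',x['uv'],Z[n],P).round(4).tolist()) for x in r[:3]])
E
```

```text
t 3.0 p [0.418  0.1541 0.3143] yaw 1.564 z [ 0.001  0.001 -1.   ] F [-0.4  0.  -0.2] w 0.998 q [ 0.08 -0.24  1.79  0.    1.59 -1.48]
hub [([164.3, 293.4], 0.95, [0.5917, 0.0256, 0.122])]
lug [([162.2, 255.3], 0.83, [0.5331, 0.027, 0.119])]
keeper [([179.1, 229.1], 0.85, [0.5247, 0.0329, 0.046]), ([184.2, 251.5], 0.24, [0.5646, 0.0384, 0.046])]
tab [([170.6, 211.1], 0.58, [0.4932, 0.0223, 0.048])]
holder []
accessory [([181.9, 252.1], 0.7, [0.5892, 0.0218, 0.0])]
cup1 [([7.6, 193.3], 0.77, [0.475, -0.2673, 0.004])]
mat [([178.2, 227.6], 0.73, [0.541, 0.0187, 0.0])]
```

View pics/w1.png

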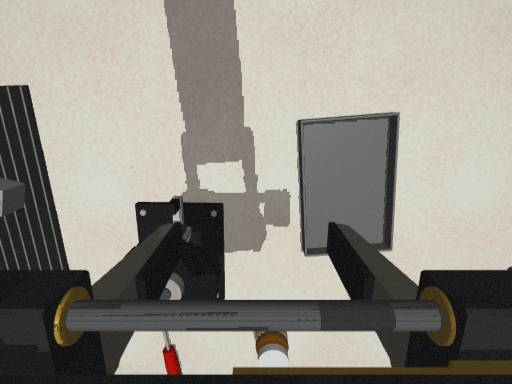

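Call:
arm_command:
  steps:
    - {"rot":[0,0,0],"slide":[-12.5,2,0],"hand":0}
    - {"rot":[0,0,0],"slide":[-12.5,2,0],"hand":0}
    - {"rot":[0,0,0],"slide":[-12.5,2,0],"hand":0}
    - {"rot":[0,0,0],"slide":[-12.5,2,0],"hand":0}
    - {"rot":[0,0,0],"slide":[-12.5,2,0],"hand":0}
    - {"rot":[0,0,0],"slide":[-12.5,2,0],"hand":0}

```text
clock: 4.05
position: [0.4369, 0.0315, 0.3142]
eef_rot: [0.0, 0.707, 0.707, 0.001]
force: [0.2, 0.3, -0.2]
grip_width: 0.999
```

```bash
python3 - <<'E'
from h import *
info()
im=grab('wrist','w2');P=cam('wrist')
cv2.imwrite('pics/w2c.png',cv2.resize(im[170:340,150:390,::-1],None,fx=3,fy=3,interpolation=cv2.INTER_CUBIC))
Z=dict(hub=.122,lug=.119,keeper=.046,tab=.048,holder=.014,accessory=0,cup1=.004,mat=0)
for n in Z:
    r=arm.place_of(n,'wrist');print(n,[(np.round(x['uv'],1).tolist(),round(x['score'],2),at_z('wrist',x['uv'],Z[n],P).round(4).tolist()) for x in r[:3]])
E
```

```text
t 4.05 p [0.4369 0.0315 0.3142] yaw 1.57 z [ 0.001  0.001 -1.   ] F [ 0.2  0.3 -0.2] w 0.999 q [-0.21 -0.26  1.81  0.    1.6  -1.78]
hub [([251.1, 285.1], 0.72, [0.5985, 0.0267, 0.122])]
lug [([250.0, 242.5], 0.78, [0.5341, 0.0254, 0.119])]
keeper [([251.8, 214.9], 0.78, [0.5206, 0.0273, 0.046])]
tab [([249.8, 195.9], 0.73, [0.4884, 0.0243, 0.048])]
holder []
accessory [([247.3, 243.7], 0.84, [0.5928, 0.0185, 0.0])]
cup1 [([40.5, 117.2], 0.96, [0.3703, -0.3094, 0.004]), ([78.4, 180.7], 0.77, [0.4742, -0.2661, 0.004])]
mat [([66.9, 177.8], 0.78, [0.4701, -0.2873, 0.0])]
```

View pics/w2c.png

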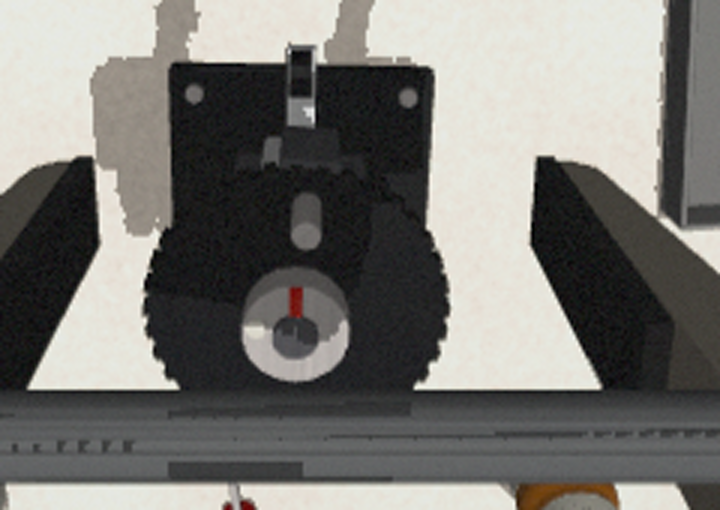

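```bash
python3 - <<'E'
from h import *
P=cam('wrist')
f=lambda u,v,z:at_z('wrist',(150+u/3-.33,170+v/3-.33),z,P).round(4)
for n,u,v,z in [('cornerL',172,65,.014),('cornerR',432,70,.014),('edgeL low',172,215,.014),('edgeR low',427,220,.014),('scrL',195,93,.014),('scrR',409,98,.014),('hubL',242,330,.122),('hubR',349,330,.122),('hubB',295,382,.122),('red1',296,287,.122),('red2',296,317,.122),('dot',257,331,.122),('lugtop',307,236,.136),('tabL',289,46,.058),('tabR',315,46,.058),('tabTopBack',302,95,.058)]: print(n,f(u,v,z))
ax=np.array([.59,.025]);
X=[]
for n in('hub','lug'):
  pass
print((proj('wrist',[[.587,.0235,.122],[.587-.026,.0235,.122],[.587+.026,.0235,.122],[.587,.0235-.026,.122],[.587-.095,.0235-.075,.014],[.587-.095,.0235+.075,.014]],P)-[150,170])*3)
E
```

```text
cornerL [ 0.4903 -0.0489  0.014 ]
cornerR [0.4935 0.0962 0.014 ]
edgeL low [ 0.5814 -0.0531  0.014 ]
edgeR low [0.5849 0.0964 0.014 ]
scrL [ 0.5067 -0.0367  0.014 ]
scrR [0.5099 0.0838 0.014 ]
hubL [ 0.5898 -0.0037  0.122 ]
hubR [0.5899 0.0465 0.122 ]
hubB [0.618  0.0209 0.122 ]
red1 [0.5673 0.0218 0.122 ]
red2 [0.5829 0.0217 0.122 ]
dot [0.5903 0.0033 0.122 ]
lugtop [0.5344 0.0271 0.136 ]
tabL [0.4684 0.0178 0.058 ]
tabR [0.4685 0.0308 0.058 ]
tabTopBack [0.4942 0.0241 0.058 ]
[[298.95965314 323.66462422]
 [298.5889423  273.79613857]
 [299.31782192 371.84593677]
 [243.50158752 323.7676211 ]
 [166.54706857  66.96390566]
 [435.29327782  66.42041751]]
```

Call:
arm_command:
  steps:
    - {"rot":[0,0,0.57],"slide":[-0.5,9.6,11.4],"hand":0}
    - {"rot":[0,0,0.57],"slide":[-0.5,9.6,11.4],"hand":0}
    - {"rot":[0,0,0.57],"slide":[-0.5,9.6,11.4],"hand":0}
    - {"rot":[0,0,0.57],"slide":[-0.5,9.6,11.4],"hand":0}
    - {"rot":[0,0,0.57],"slide":[-0.5,9.6,11.4],"hand":0}
    - {"rot":[0,0,0.57],"slide":[-0.5,9.6,11.4],"hand":0}
    - {"rot":[0,0,0.57],"slide":[-0.5,9.6,11.4],"hand":0}

```text
clock: 5.2
position: [0.5338, 0.0253, 0.2022]
eef_rot: [0.001, 0.877, 0.48, 0.002]
force: [0.5, -0.2, 0.9]
grip_width: 1.003
```

```bash
python3 - <<'E'
from h import *
info()
im=grab('wrist','w3');P=cam('wrist')
Z=dict(hub=.122,lug=.119)
for n in Z:
    r=arm.place_of(n,'wrist');print(n,[(np.round(x['uv'],1).tolist(),round(x['score'],2),at_z('wrist',x['uv'],Z[n],P).round(4).tolist()) for x in r[:3]])
go([.533,.0265,.107],1.0)
E
```

```text
t 5.2 p [0.5338 0.0253 0.2022] yaw 1.001 z [ 0.004 -0.    -1.   ] F [ 0.5 -0.2  0.9] w 1.003 q [-0.18  0.06  1.73  0.    1.35 -1.18]
hub [([284.3, 253.5], 0.66, [0.5949, 0.0202, 0.122]), ([58.6, 248.1], 0.65, [0.4751, -0.1557, 0.122])]
lug [([254.9, 197.1], 0.69, [0.5336, 0.0264, 0.119])]
slide [0.05, -0.13, 9.47] rot [0.003, -0.002, -0.0] deg 0.2 dist 9.5
```

View pics/w3.png

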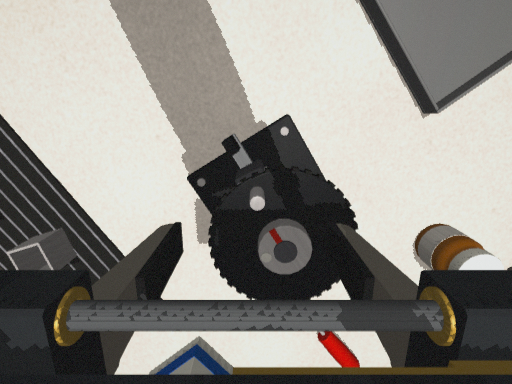

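Call:
arm_command:
  steps:
    - {"rot":[0,0,0],"slide":[0.05,0,5],"hand":0}
    - {"rot":[0,0,0],"slide":[0.05,0,9.5],"hand":0}
    - {"rot":[0,0,0],"slide":[0.05,0,9.5],"hand":0}
    - {"rot":[0,0,0],"slide":[0.05,0,9.5],"hand":0.5}
    - {"rot":[0,0,0],"slide":[0.05,0,9.5],"hand":1}
    - {"rot":[0,0,0],"slide":[0.05,0,9.5],"hand":1}
    - {"rot":[0,0,0],"slide":[0.05,0,9.5],"hand":1}
    - {"rot":[0,0,0],"slide":[0.05,0,9.5],"hand":1}
    - {"rot":[0,0,0],"slide":[0.05,0,9.5],"hand":1}

```text
clock: 6.25
position: [0.5342, 0.0258, 0.1069]
eef_rot: [0.001, 0.878, 0.479, 0.002]
force: [0.9, 0.7, 0.2]
grip_width: 0.502
```

```bash
cat > arc.py <<'E'
from h import *
import sys
# rows of an arc of the lug about axis, from present pose, by angle list
def arc(axis,angs,M,p):
    for a in angs:
        Q=R.from_rotvec([0,0,a]); d=np.array([p[0]-axis[0],p[1]-axis[1],0]); n=Q.apply(d)-d
        print('%.3f'%a,np.round(M.inv().apply(n)*100,2))
E
python3 - <<'E'
from arc import *
info();s,p,M=st();ax=np.array([.590,.0217]);d=p[:2]-ax;print(np.hypot(*d),np.arctan2(d[1],d[0])-np.pi+.024)
arc(ax,np.arange(1,11)*.1415,M,p)
E
```

```text
t 6.25 p [0.5342 0.0258 0.1069] yaw 1.0 z [ 0.004 -0.    -1.   ] F [0.9 0.7 0.2] w 0.502 q [-0.18  0.16  1.82  0.    1.16 -1.18]
0.05595730195581835 -0.049426208726156794
0.141 [-0.67  0.43  0.  ]
0.283 [-1.27  0.94  0.  ]
0.424 [-1.79  1.54  0.  ]
0.566 [-2.22  2.2   0.  ]
0.707 [-2.56  2.92  0.01]
0.849 [-2.79  3.67  0.01]
0.990 [-2.91  4.45  0.01]
1.132 [-2.92  5.25  0.01]
1.273 [-2.81  6.03  0.02]
1.415 [-2.6   6.79  0.02]
```

Call:
arm_command:
  steps:
    - {"rot":[0,0,0],"slide":[0,0,0],"hand":1}
    - {"rot":[0,0,0],"slide":[0,0,0],"hand":1}
    - {"rot":[0,0,0],"slide":[0,0,0],"hand":1}
    - {"rot":[0,0,0],"slide":[0,0,0],"hand":1}
    - {"rot":[0,0,0],"slide":[0,0,0],"hand":1}
    - {"rot":[0,0,0],"slide":[0,0,0],"hand":1}
    - {"rot":[0,0,0],"slide":[0,0,0],"hand":1}

```text
clock: 6.95
position: [0.5347, 0.026, 0.1069]
eef_rot: [0.001, 0.878, 0.479, 0.002]
force: [4.4, 2.3, -2.2]
grip_width: 0.145
```

```bash
python3 - <<'E'
from arc import *
info();s,p,M=st();ax=np.array([.590,.0217])
arc(ax,np.arange(1,11)*.14,M,p)
E
```

```text
t 6.95 p [0.5347 0.026  0.1069] yaw 1.0 z [ 0.005  0.    -1.   ] F [ 4.4  2.3 -2.2] w 0.145 q [-0.18  0.16  1.82  0.    1.16 -1.18]
0.140 [-0.66  0.42 -0.  ]
0.280 [-1.25  0.92  0.  ]
0.420 [-1.76  1.5   0.  ]
0.560 [-2.19  2.14  0.  ]
0.700 [-2.53  2.84  0.  ]
0.840 [-2.76  3.59  0.01]
0.980 [-2.89  4.35  0.01]
1.120 [-2.91  5.13  0.01]
1.260 [-2.83  5.9   0.02]
1.400 [-2.63  6.65  0.02]
```

Call:
arm_command:
  steps:
    - {"rot":[0,0,-0.14],"slide":[-0.66,0.42,0],"hand":1}
    - {"rot":[0,0,-0.28],"slide":[-1.25,0.92,0],"hand":1}
    - {"rot":[0,0,-0.42],"slide":[-1.76,1.5,0],"hand":1}
    - {"rot":[0,0,-0.56],"slide":[-2.19,2.14,0],"hand":1}
    - {"rot":[0,0,-0.7],"slide":[-2.53,2.84,0],"hand":1}

```text
clock: 7.45
position: [0.5449, -0.0107, 0.1069]
eef_rot: [0.002, 0.658, 0.753, 0.002]
force: [4.1, 3.1, -2.9]
grip_width: 0.148
```

```bash
python3 - <<'E'
from arc import *
info();s,p,M=st();ax=np.array([.590,.0217]);d=p[:2]-ax;a=(np.arctan2(d[1],d[0])%(2*np.pi))-np.pi+.024;print(np.hypot(*d),a)
arc(ax,(1.36-a)*np.arange(1,7)/6,M,p)
E
```

```text
t 7.45 p [ 0.5449 -0.0107  0.1069] yaw 1.705 z [ 0.005  0.001 -1.   ] F [ 4.1  3.1 -2.9] w 0.148 q [-0.24  0.19  1.79  0.    1.16 -1.95]
0.055492948834705166 0.6467577900092061
0.119 [-0.56  0.34  0.  ]
0.238 [-1.08  0.75  0.  ]
0.357 [-1.55  1.22  0.01]
0.475 [-1.95  1.74  0.01]
0.594 [-2.3   2.3   0.01]
0.713 [-2.57  2.9   0.01]
```

Call:
arm_command:
  steps:
    - {"rot":[0,0,-0.12],"slide":[-0.56,0.34,0],"hand":1}
    - {"rot":[0,0,-0.24],"slide":[-1.08,0.75,0],"hand":1}
    - {"rot":[0,0,-0.36],"slide":[-1.55,1.22,0],"hand":1}
    - {"rot":[0,0,-0.475],"slide":[-1.95,1.74,0],"hand":1}
    - {"rot":[0,0,-0.59],"slide":[-2.3,2.3,0],"hand":1}
    - {"rot":[0,0,-0.71],"slide":[-2.57,2.9,0],"hand":1}
    - {"rot":[0,0,-0.71],"slide":[-2.57,2.9,0],"hand":1}

```text
clock: 8.15
position: [0.5777, -0.0333, 0.1069]
eef_rot: [0.003, 0.355, 0.935, 0.001]
force: [4.3, -3.5, -3.8]
grip_width: 0.143
```

```bash
python3 - <<'E'
from arc import *
info();s,p,M=st();ax=np.array([.590,.0217]);d=p[:2]-ax;a=(np.arctan2(d[1],d[0])%(2*np.pi))-np.pi+.024;print(np.hypot(*d),a)
im=grab('wrist','w4')
cv2.imwrite('pics/w4.png',cv2.resize(im[:,:,::-1],(800,600)))
E
```

```text
t 8.15 p [ 0.5777 -0.0333  0.1069] yaw 2.415 z [ 0.006 -0.001 -1.   ] F [ 4.3 -3.5 -3.8] w 0.143 q [-0.27  0.27  1.69  0.    1.18 -2.68]
0.05635119730584539 1.3752930272700654
```

View pics/w4.png

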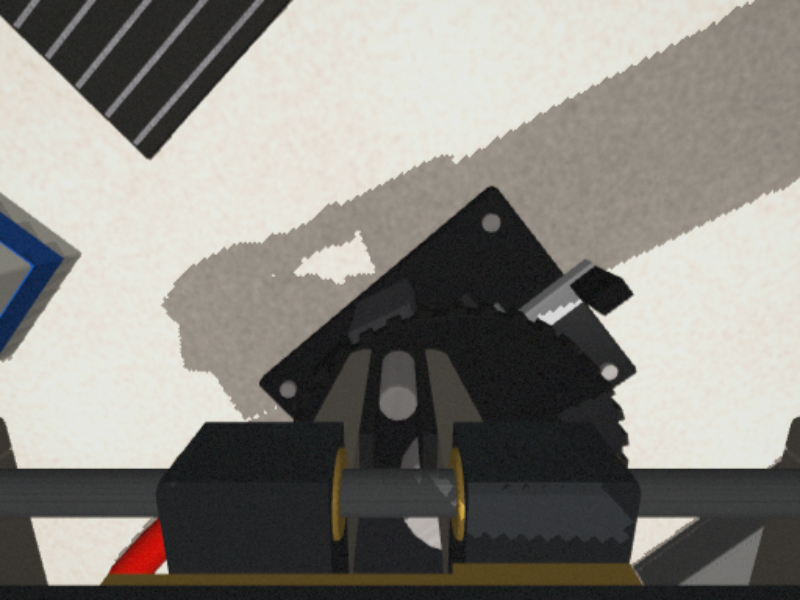

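Call:
arm_command:
  steps:
    - {"rot":[0,0,0],"slide":[0,0,0],"hand":0}
    - {"rot":[0,0,0],"slide":[0,0,0],"hand":0}
    - {"rot":[0,0,0],"slide":[0,0,0],"hand":0}
    - {"rot":[0,0,0],"slide":[0,0,-4],"hand":0}
    - {"rot":[0,0,0],"slide":[0,0,-9],"hand":0}
    - {"rot":[0,0,0],"slide":[0,0,-12],"hand":0}
    - {"rot":[0,0,0],"slide":[0,0,-15],"hand":0}
    - {"rot":[0,0,0],"slide":[0,0,-15],"hand":0}

```text
clock: 9.0
position: [0.5789, -0.0335, 0.2625]
eef_rot: [0.007, 0.357, 0.934, 0.001]
force: [0.7, 0.1, 0.4]
grip_width: 0.816
```

```bash
python3 - <<'E'
from h import *
info()
go([.435,.024,.26],np.pi/2-.024)
E
```

```text
t 9.0 p [ 0.5789 -0.0335  0.2625] yaw 2.412 z [ 0.015 -0.003 -1.   ] F [0.7 0.1 0.4] w 0.816 q [-0.27  0.13  1.53  0.    1.46 -2.68]
slide [14.56, -5.31, 0.02] rot [0.013, 0.009, 0.865] deg 49.6 dist 15.5
```

Now to a view pose in front of the tab.

Call:
arm_command:
  steps:
    - {"rot":[0.013,0.009,0.865],"slide":[14.5,-5.3,0],"hand":0}
    - {"rot":[0.013,0.009,0.865],"slide":[14.5,-5.3,0],"hand":0}
    - {"rot":[0.013,0.009,0.865],"slide":[14.5,-5.3,0],"hand":0}
    - {"rot":[0.013,0.009,0.865],"slide":[14.5,-5.3,0],"hand":0}
    - {"rot":[0.013,0.009,0.865],"slide":[14.5,-5.3,0],"hand":0}
    - {"rot":[0.013,0.009,0.865],"slide":[14.5,-5.3,0],"hand":0}
    - {"rot":[0.013,0.009,0.865],"slide":[14.5,-5.3,0],"hand":0}
    - {"rot":[0.013,0.009,0.865],"slide":[14.5,-5.3,0],"hand":0}

```text
clock: 9.8
position: [0.435, 0.0238, 0.2594]
eef_rot: [-0.001, 0.715, 0.7, -0.001]
force: [-0.4, -0.3, 0.8]
grip_width: 1.002
```

```bash
python3 - <<'E'
from h import *
info()
im=grab('wrist','w5');P=cam('wrist')
cv2.imwrite('pics/w5c.png',cv2.resize(im[150:350,130:390,::-1],None,fx=3,fy=3,interpolation=cv2.INTER_CUBIC))
Z=dict(hub=.122,lug=.119,tab=.048,keeper=.046,holder=.014)
for n in Z:
    r=arm.place_of(n,'wrist');print(n,[(np.round(x['uv'],1).tolist(),round(x['score'],2),at_z('wrist',x['uv'],Z[n],P).round(4).tolist()) for x in r[:3]])
E
```

```text
t 9.8 p [0.435  0.0238 0.2594] yaw 1.549 z [-0.002  0.    -1.   ] F [-0.4 -0.3  0.8] w 1.002 q [-0.22 -0.25  1.9  -0.    1.49 -1.77]
hub [([257.7, 313.7], 0.92, [0.6008, 0.0241, 0.122])]
lug [([209.3, 296.9], 0.55, [0.5776, -0.0349, 0.119])]
tab [([255.5, 210.3], 0.91, [0.4909, 0.0239, 0.048])]
keeper [([205.3, 267.5], 0.73, [0.5788, -0.0518, 0.046]), ([18.8, 127.2], 0.63, [0.3722, -0.278, 0.046])]
holder []
```

View pics/w5c.png

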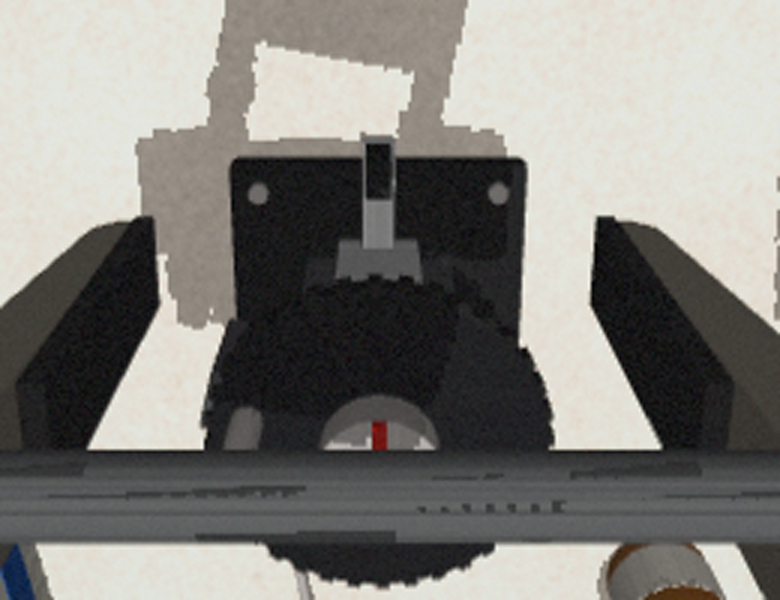

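Call:
arm_command:
  steps:
    - {"rot":[0,0,0],"slide":[0,4.9,3],"hand":0}
    - {"rot":[0,0,0],"slide":[0,4.9,8],"hand":0}
    - {"rot":[0,0,0],"slide":[0,4.9,13],"hand":0}
    - {"rot":[0,0,0],"slide":[0,4.9,18],"hand":0}
    - {"rot":[0,0,0],"slide":[0,4.9,22],"hand":0.3}
    - {"rot":[0,0,0],"slide":[0,4.9,23.3],"hand":0.6}
    - {"rot":[0,0,0],"slide":[0,4.9,23.3],"hand":1}
    - {"rot":[0,0,0],"slide":[0,4.9,23.3],"hand":1}
    - {"rot":[0,0,0],"slide":[0,4.9,23.3],"hand":1}
    - {"rot":[0,0,0],"slide":[0,4.9,23.3],"hand":1}

```text
clock: 11.1
position: [0.4863, 0.0221, 0.0293]
eef_rot: [0.002, 0.715, 0.699, 0.001]
force: [-1.2, 0.5, 0.1]
grip_width: 0.495
```

Call:
arm_command:
  steps:
    - {"rot":[0,0,0],"slide":[0,0,0],"hand":1}
    - {"rot":[0,0,0],"slide":[0,0,0],"hand":1}
    - {"rot":[0,0,0],"slide":[0,0,0],"hand":1}
    - {"rot":[0,0,0],"slide":[0,0,0],"hand":1}
    - {"rot":[0,0,0],"slide":[0,0,0],"hand":1}
    - {"rot":[0,0,0],"slide":[0,0,0],"hand":1}
    - {"rot":[0,0,0],"slide":[0,0,0],"hand":1}
    - {"rot":[0,0,0],"slide":[0,0,0],"hand":1}

```text
clock: 11.9
position: [0.4863, 0.0223, 0.0293]
eef_rot: [0.002, 0.715, 0.699, 0.001]
force: [-0.5, 1.1, 2.8]
grip_width: 0.129
```

```bash
python3 - <<'E'
from h import *
info();s,p,M=st()
d=np.array([-np.cos(-.022),-np.sin(-.022),0])
print(M.inv().apply(d*.10)*100)
E
```

```text
t 11.9 p [0.4863 0.0223 0.0293] yaw 1.548 z [ 0.004 -0.001 -1.   ] F [-0.5  1.1  2.8] w 0.129 q [-0.2   0.17  1.99  0.    0.98 -1.75]
[-0.012436   -9.99992817 -0.035805  ]
```

Call:
arm_command:
  steps:
    - {"rot":[0,0,0],"slide":[0,-1,0],"hand":1}
    - {"rot":[0,0,0],"slide":[0,-2,0],"hand":1}
    - {"rot":[0,0,0],"slide":[0,-3,0],"hand":1}
    - {"rot":[0,0,0],"slide":[0,-4,0],"hand":1}
    - {"rot":[0,0,0],"slide":[0,-5,0],"hand":1}

```text
clock: 12.4
position: [0.4354, 0.0233, 0.0292]
eef_rot: [0.002, 0.715, 0.699, 0.001]
force: [1.0, -0.1, 0.5]
grip_width: 0.126
```

```bash
python3 - <<'E'
from h import *
info()
im=grab('wrist','w6')
E
```

```text
t 12.4 p [0.4354 0.0233 0.0292] yaw 1.547 z [ 0.004 -0.001 -1.   ] F [ 1.  -0.1  0.5] w 0.126 q [-0.23  0.04  2.13 -0.    0.97 -1.77]
```

View pics/w6.png

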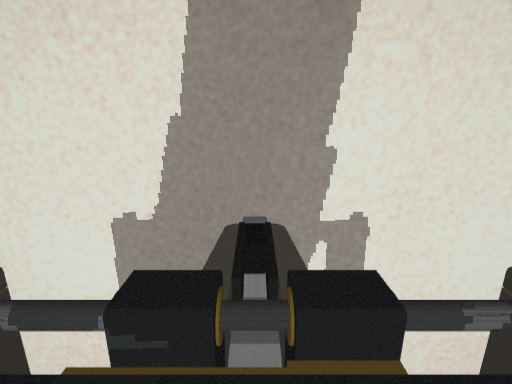

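Call:
arm_command:
  steps:
    - {"rot":[0,0,0],"slide":[0,-1,0],"hand":1}
    - {"rot":[0,0,0],"slide":[0,-2,0],"hand":1}
    - {"rot":[0,0,0],"slide":[0,-3,0],"hand":1}
    - {"rot":[0,0,0],"slide":[0,-4,0],"hand":1}
    - {"rot":[0,0,0],"slide":[0,-5,0],"hand":1}
    - {"rot":[0,0,0],"slide":[0,-5.3,-0.3],"hand":1}

```text
clock: 13.05
position: [0.3786, 0.0252, 0.0309]
eef_rot: [-0.0, 0.715, 0.699, -0.0]
force: [0.1, 0.1, -0.2]
grip_width: 0.126
```

```bash
python3 - <<'E'
from h import *
info()
im=grab('side','s6')
cv2.imwrite('pics/s6c.png',cv2.resize(im[120:260,130:350,::-1],None,fx=3.5,fy=3.5,interpolation=cv2.INTER_CUBIC))
for n in('holder','holder_mid','tray','tab'):
    r=arm.place_of(n,'side');print(n,[(np.round(x['uv'],1).tolist(),round(x['score'],2)) for x in r[:3]])
grab('scene','sc6')
for n in('tray','mat'):
    r=arm.place_of(n,'scene');print(n,[(np.round(x['uv'],1).tolist(),round(x['score'],2),at_z('scene',x['uv'],0).round(4)) for x in r[:3]])
E
```

```text
t 13.05 p [0.3786 0.0252 0.0309] yaw 1.548 z [-0.001 -0.    -1.   ] F [ 0.1  0.1 -0.2] w 0.126 q [-0.25 -0.12  2.28 -0.    0.98 -1.8 ]
holder [([238.0, 210.4], 0.73)]
holder_mid [([223.9, 212.1], 0.82)]
tray [([206.7, 173.5], 0.85), ([238.7, 211.8], 0.66)]
tab [([207.3, 207.5], 0.62)]
tray []
mat [([189.5, 198.2], 0.75, array([ 0.4765, -0.2769,  0.    ]))]
```

View pics/s6c.png

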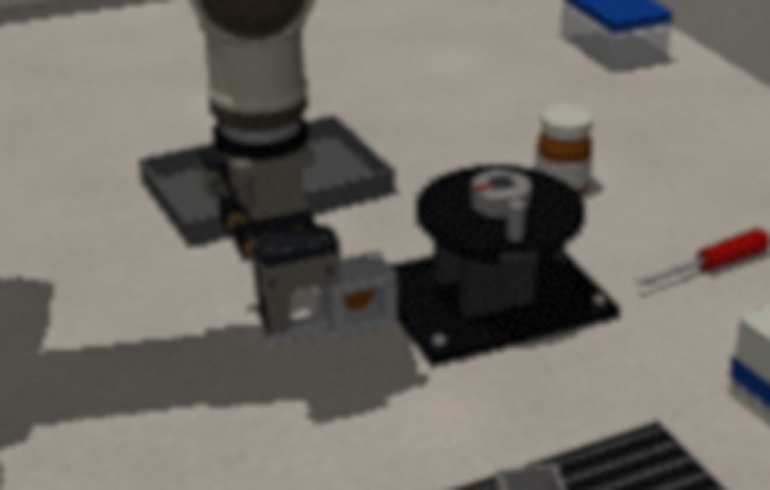

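```bash
python3 - <<'E'
from h import *
T=R.from_matrix(np.array([[1,0,-.001],[0,.963,.271],[.001,-.271,.963]]))
tc=np.array([.0003,-.0758,-.1703])
M=R.from_quat([.709,.705,.001,0]);p=np.array([.418,.1541,.3143])
C=(M*T).inv();o=M.apply(tc)+p
K=cam('wrist')[0];P=(K,C.as_rotvec(),-C.apply(o))
q=[at_z('wrist',u,.03,P) for u in[(298,121),(399,113),(393,249),(304,255)]]
print(np.round(q,4),np.mean(q,0))
info();go([.3786,.0252,.16],np.pi/2-.0)
E
```

```text
[[0.3573 0.2206 0.03  ]
 [0.3465 0.372  0.03  ]
 [0.5711 0.3907 0.03  ]
 [0.5816 0.2388 0.03  ]] [0.46411183 0.30553232 0.03      ]
t 13.45 p [0.3813 0.0247 0.0318] yaw 1.548 z [ 0.002 -0.001 -1.   ] F [ 0.2 -0.1 -1.1] w 0.131 q [-0.25 -0.11  2.27 -0.    0.98 -1.8 ]
slide [0.03, -0.24, -12.82] rot [0.002, 0.001, -0.023] deg 1.3 dist 12.8
```

```bash
python3 - <<'E'
import cv2
im=cv2.imread('pics/w1.png')
cv2.imwrite('pics/w1c.png',cv2.resize(im[100:270,280:410],None,fx=3.5,fy=3.5,interpolation=cv2.INTER_CUBIC))
E
```

```text
(no output)
```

View pics/w1c.png

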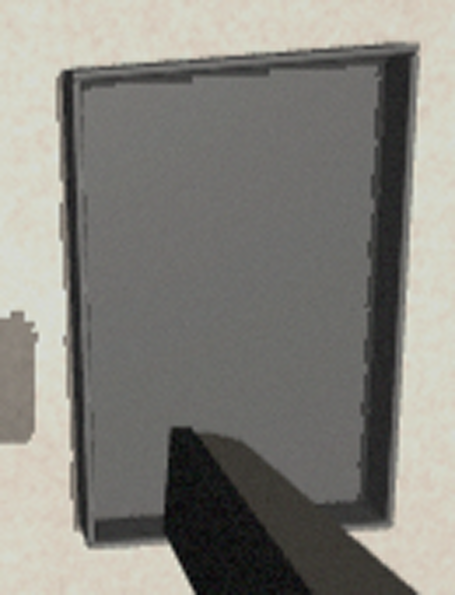

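Call:
arm_command:
  steps:
    - {"rot":[0,0,0],"slide":[0,0,-2],"hand":1}
    - {"rot":[0,0,0],"slide":[0,0,-4],"hand":1}
    - {"rot":[0,0,0],"slide":[0,0,-6],"hand":1}
    - {"rot":[0,0,0],"slide":[0,0,-8],"hand":1}
    - {"rot":[0,0,0],"slide":[0,0,-8],"hand":1}

```text
clock: 13.95
position: [0.3834, 0.0243, 0.1143]
eef_rot: [0.004, 0.715, 0.699, 0.002]
force: [0.6, -0.5, -0.4]
grip_width: 0.126
```

```bash
python3 - <<'E'
from h import *
info();go([.4147,.3015,.12],np.pi/2+.08)
E
```

```text
t 13.95 p [0.3834 0.0243 0.1143] yaw 1.548 z [ 0.008 -0.002 -1.   ] F [ 0.6 -0.5 -0.4] w 0.126 q [-0.25 -0.27  2.22 -0.    1.19 -1.8 ]
slide [27.79, 2.5, -0.61] rot [0.008, 0.002, -0.103] deg 5.9 dist 27.9
```

Call:
arm_command:
  steps:
    - {"rot":[0.008,0.002,-0.02],"slide":[3,0.3,-0.6],"hand":1}
    - {"rot":[0.008,0.002,-0.04],"slide":[6,0.6,-0.6],"hand":1}
    - {"rot":[0.008,0.002,-0.06],"slide":[9,0.9,-0.6],"hand":1}
    - {"rot":[0.008,0.002,-0.08],"slide":[12,1.2,-0.6],"hand":1}
    - {"rot":[0.008,0.002,-0.1],"slide":[15,1.5,-0.6],"hand":1}
    - {"rot":[0.008,0.002,-0.1],"slide":[18,1.8,-0.6],"hand":1}
    - {"rot":[0.008,0.002,-0.1],"slide":[21,2.1,-0.6],"hand":1}
    - {"rot":[0.008,0.002,-0.1],"slide":[24,2.3,-0.6],"hand":1}
    - {"rot":[0.008,0.002,-0.1],"slide":[27,2.5,-0.6],"hand":1}
    - {"rot":[0.008,0.002,-0.1],"slide":[27.8,2.5,-0.6],"hand":1}

```text
clock: 14.95
position: [0.4141, 0.3035, 0.1183]
eef_rot: [-0.0, 0.678, 0.735, -0.001]
force: [0.4, -1.6, -1.3]
grip_width: 0.125
```

```bash
python3 - <<'E'
from h import *
info();go([.4147,.3015,.0205],np.pi/2+.08)
im=grab('wrist','w7')
im=grab('side','s7')
cv2.imwrite('pics/s7c.png',cv2.resize(im[120:260,130:350,::-1],None,fx=3.5,fy=3.5,interpolation=cv2.INTER_CUBIC))
E
```

```text
t 14.95 p [0.4141 0.3035 0.1183] yaw 1.65 z [-0.002 -0.001 -1.   ] F [ 0.4 -1.6 -1.3] w 0.125 q [ 0.4   0.1   1.86  0.    1.18 -1.25]
slide [-0.2, 0.06, 9.78] rot [-0.002, 0.0, -0.001] deg 0.1 dist 9.8
```

View pics/w7.png

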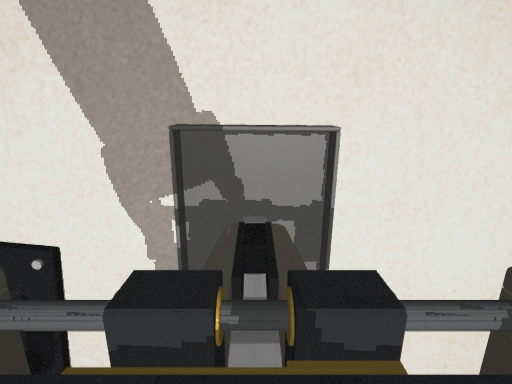

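View pics/s7c.png

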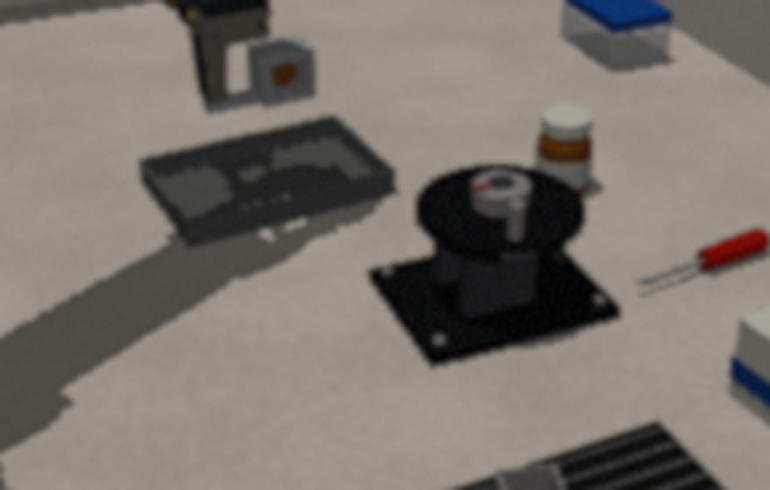

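Aligned over the tray, still held. Lower.

Call:
arm_command:
  steps:
    - {"rot":[0,0,0],"slide":[-0.2,0,2.5],"hand":1}
    - {"rot":[0,0,0],"slide":[-0.2,0,5],"hand":1}
    - {"rot":[0,0,0],"slide":[-0.2,0,7],"hand":1}
    - {"rot":[0,0,0],"slide":[-0.2,0,8.5],"hand":1}
    - {"rot":[0,0,0],"slide":[-0.2,0,9.2],"hand":1}
    - {"rot":[0,0,0],"slide":[-0.2,0,9.6],"hand":1}
    - {"rot":[0,0,0],"slide":[-0.2,0,9.8],"hand":1}
    - {"rot":[0,0,0],"slide":[-0.2,0,9.8],"hand":1}

```text
clock: 15.85
position: [0.4144, 0.2997, 0.021]
eef_rot: [-0.0, 0.679, 0.734, -0.001]
force: [-0.1, -0.2, -1.0]
grip_width: 0.127
```

```bash
python3 - <<'E'
from h import *
info()
E
```

```text
t 15.85 p [0.4144 0.2997 0.021 ] yaw 1.649 z [-0.001 -0.001 -1.   ] F [-0.1 -0.2 -1. ] w 0.127 q [ 0.39  0.24  1.92 -0.    0.98 -1.26]
```

Call:
arm_command:
  steps:
    - {"rot":[0,0,0],"slide":[0,0,0.15],"hand":1}
    - {"rot":[0,0,0],"slide":[0,0,0.3],"hand":1}
    - {"rot":[0,0,0],"slide":[0,0,0.3],"hand":1}

```text
clock: 16.15
position: [0.415, 0.2999, 0.0193]
eef_rot: [0.0, 0.679, 0.734, -0.0]
force: [-3.0, -1.6, 6.9]
grip_width: 0.128
```

Contact (7 N up). Release to about 35 mm and lift.

Call:
arm_command:
  steps:
    - {"rot":[0,0,0],"slide":[0,0,-0.1],"hand":0.6}
    - {"rot":[0,0,0],"slide":[0,0,-0.1],"hand":0.6}
    - {"rot":[0,0,0],"slide":[0,0,-0.1],"hand":0.6}
    - {"rot":[0,0,0],"slide":[0,0,-0.1],"hand":0.6}
    - {"rot":[0,0,0],"slide":[0,0,-3],"hand":0.6}
    - {"rot":[0,0,0],"slide":[0,0,-7],"hand":0.6}
    - {"rot":[0,0,0],"slide":[0,-3,-12],"hand":0}
    - {"rot":[0,0,0],"slide":[0,-6,-17],"hand":0}
    - {"rot":[0,0,0],"slide":[0,-9,-20],"hand":0}
    - {"rot":[0,0,0],"slide":[0,-9,-22],"hand":0}

```text
clock: 17.15
position: [0.3235, 0.2934, 0.2419]
eef_rot: [0.001, 0.678, 0.735, 0.001]
force: [0.8, 0.8, -0.5]
grip_width: 0.724
```

```bash
python3 - <<'E'
from h import *
info()
im=grab('wrist','w8')
im=grab('side','s8')
cv2.imwrite('pics/s8c.png',cv2.resize(im[120:260,130:350,::-1],None,fx=3.5,fy=3.5,interpolation=cv2.INTER_CUBIC))
go([.5777,-.0340,.22],2.4)
E
```

```text
t 17.15 p [0.3235 0.2934 0.2419] yaw 1.651 z [ 0.002  0.    -1.   ] F [ 0.8  0.8 -0.5] w 0.724 q [ 0.46 -0.24  1.93 -0.    1.45 -1.19]
slide [-34.74, 22.38, 2.47] rot [0.008, 0.001, -0.749] deg 42.9 dist 41.4
```

View pics/w8.png

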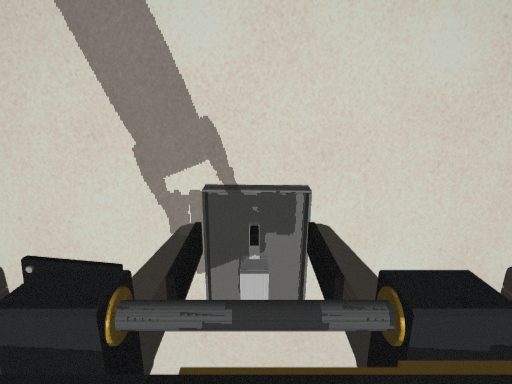

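View pics/s8c.png

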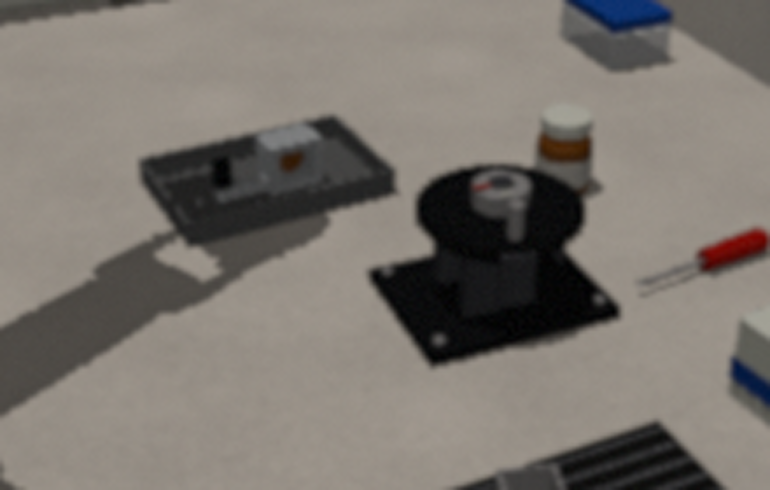

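Call:
arm_command:
  steps:
    - {"rot":[0.008,0.001,-0.75],"slide":[-34.7,22.4,2.5],"hand":0}
    - {"rot":[0.008,0.001,-0.75],"slide":[-34.7,22.4,2.5],"hand":0}
    - {"rot":[0.008,0.001,-0.75],"slide":[-34.7,22.4,2.5],"hand":0}
    - {"rot":[0.008,0.001,-0.75],"slide":[-34.7,22.4,2.5],"hand":0}
    - {"rot":[0.008,0.001,-0.75],"slide":[-34.7,22.4,2.5],"hand":0}
    - {"rot":[0.008,0.001,-0.75],"slide":[-34.7,22.4,2.5],"hand":0}
    - {"rot":[0.008,0.001,-0.75],"slide":[-34.7,22.4,2.5],"hand":0}
    - {"rot":[0.008,0.001,-0.75],"slide":[-34.7,22.4,2.5],"hand":0}
    - {"rot":[0.008,0.001,-0.75],"slide":[-34.7,22.4,2.5],"hand":0}
    - {"rot":[0.008,0.001,-0.75],"slide":[-34.7,22.4,2.5],"hand":0}

```text
clock: 18.25
position: [0.5792, -0.0384, 0.2162]
eef_rot: [-0.001, 0.364, 0.931, -0.001]
force: [-0.5, -0.4, -0.5]
grip_width: 1.004
```

```bash
python3 - <<'E'
from h import *
info()
im=grab('wrist','w9');P=cam('wrist')
Z=dict(hub=.122,lug=.119)
for n in Z:
    r=arm.place_of(n,'wrist');print(n,[(np.round(x['uv'],1).tolist(),round(x['score'],2),at_z('wrist',x['uv'],Z[n],P).round(4).tolist()) for x in r[:3]])
go([.5777,-.0340,.107],2.4)
E
```

```text
t 18.25 p [ 0.5792 -0.0384  0.2162] yaw 2.396 z [-0.003 -0.    -1.   ] F [-0.5 -0.4 -0.5] w 1.004 q [-0.27  0.17  1.58 -0.    1.39 -2.67]
hub [([287.5, 249.3], 0.69, [0.592, 0.0279, 0.122])]
lug [([256.3, 197.2], 0.73, [0.5788, -0.0325, 0.119])]
slide [-0.12, -0.01, 11.1] rot [-0.001, -0.003, 0.0] deg 0.2 dist 11.1
```

View pics/w9.png

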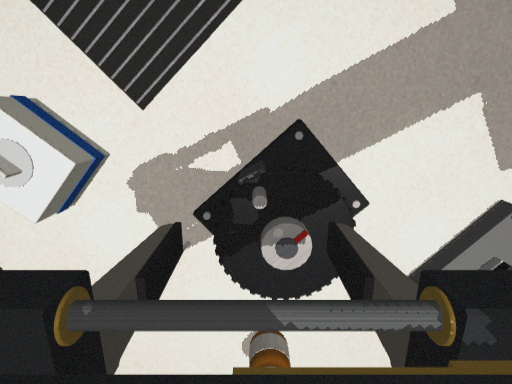

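Call:
arm_command:
  steps:
    - {"rot":[0,0,0],"slide":[0.1,0.3,5],"hand":0}
    - {"rot":[0,0,0],"slide":[0.1,0.3,9],"hand":0.2}
    - {"rot":[0,0,0],"slide":[0.1,0.3,11],"hand":0.5}
    - {"rot":[0,0,0],"slide":[0.1,0.3,11],"hand":1}
    - {"rot":[0,0,0],"slide":[0.1,0.3,11],"hand":1}
    - {"rot":[0,0,0],"slide":[0.1,0.3,11],"hand":1}
    - {"rot":[0,0,0],"slide":[0.1,0.3,11],"hand":1}
    - {"rot":[0,0,0],"slide":[0.1,0.3,11],"hand":1}
    - {"rot":[0,0,0],"slide":[0.1,0.3,11],"hand":1}
    - {"rot":[0,0,0],"slide":[0.1,0.3,11],"hand":1}

```text
clock: 19.4
position: [0.5783, -0.0303, 0.1082]
eef_rot: [-0.001, 0.362, 0.932, 0.0]
force: [-1.2, 0.5, 0.3]
grip_width: 0.236
```

Call:
arm_command:
  steps:
    - {"rot":[0,0,0],"slide":[0,0,0],"hand":1}
    - {"rot":[0,0,0],"slide":[0,0,0],"hand":1}
    - {"rot":[0,0,0],"slide":[0,0,0],"hand":1}
    - {"rot":[0,0,0],"slide":[0,0,0],"hand":1}
    - {"rot":[0,0,0],"slide":[0,0,0],"hand":1}

```text
clock: 19.9
position: [0.5785, -0.0311, 0.1082]
eef_rot: [-0.001, 0.362, 0.932, -0.0]
force: [0.9, -6.1, -1.2]
grip_width: 0.145
```

```bash
python3 - <<'E'
from arc import *
info();s,p,M=st();ax=np.array([.590,.0217]);d=p[:2]-ax;a=(np.arctan2(d[1],d[0])%(2*np.pi))-np.pi+.022;print(np.hypot(*d),a)
arc(ax,-a*np.arange(1,11)/10,M,p)
E
```

```text
t 19.9 p [ 0.5785 -0.0311  0.1082] yaw 2.4 z [-0.002  0.    -1.   ] F [ 0.9 -6.1 -1.2] w 0.145 q [-0.26  0.27  1.68 -0.    1.19 -2.66]
0.054047588810871974 1.377619425959457
-0.138 [ 0.67 -0.33  0.  ]
-0.276 [ 1.37 -0.56  0.  ]
-0.413 [ 2.11 -0.7   0.  ]
-0.551 [ 2.85 -0.73  0.  ]
-0.689 [ 3.59 -0.66  0.01]
-0.827 [ 4.31 -0.49  0.01]
-0.964 [ 5.01 -0.22  0.01]
-1.102 [5.66 0.14 0.01]
-1.240 [6.25 0.59 0.01]
-1.378 [6.78 1.11 0.01]
```

Call:
arm_command:
  steps:
    - {"rot":[0,0,0.138],"slide":[0.67,-0.33,0],"hand":1}
    - {"rot":[0,0,0.276],"slide":[1.37,-0.56,0],"hand":1}
    - {"rot":[0,0,0.413],"slide":[2.11,-0.7,0],"hand":1}
    - {"rot":[0,0,0.551],"slide":[2.85,-0.73,0],"hand":1}
    - {"rot":[0,0,0.689],"slide":[3.59,-0.66,0],"hand":1}
    - {"rot":[0,0,0.827],"slide":[4.31,-0.49,0],"hand":1}
    - {"rot":[0,0,0.964],"slide":[5.01,-0.22,0],"hand":1}
    - {"rot":[0,0,1.1],"slide":[5.66,0.14,0],"hand":1}
    - {"rot":[0,0,1.24],"slide":[6.25,0.59,0],"hand":1}
    - {"rot":[0,0,1.38],"slide":[6.78,1.11,0],"hand":1}

```text
clock: 20.9
position: [0.5367, 0.0238, 0.1082]
eef_rot: [-0.0, 0.874, 0.486, 0.001]
force: [6.0, -1.4, -5.5]
grip_width: 0.143
```

```bash
python3 - <<'E'
from arc import *
info();s,p,M=st();ax=np.array([.590,.0217]);d=p[:2]-ax;a=(np.arctan2(d[1],d[0])%(2*np.pi))-np.pi+.022;print(np.hypot(*d),a)
im=grab('wrist','w10')
arc(ax,[-a],M,p)
E
```

```text
t 20.9 p [0.5367 0.0238 0.1082] yaw 1.015 z [ 0.001  0.001 -1.   ] F [ 6.  -1.4 -5.5] w 0.143 q [-0.18  0.17  1.81  0.    1.17 -1.2 ]
0.053373521793376705 -0.01696991471183542
0.017 [-0.08  0.05 -0.  ]
```

View pics/w10.png

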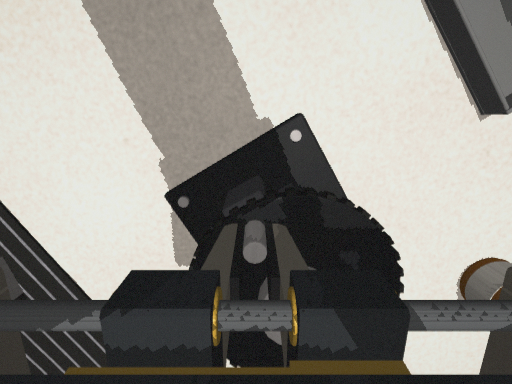

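Call:
arm_command:
  steps:
    - {"rot":[0,0,0],"slide":[0,0,0],"hand":0}
    - {"rot":[0,0,0],"slide":[0,0,0],"hand":0}
    - {"rot":[0,0,0],"slide":[0,0,0],"hand":0}
    - {"rot":[0,0,0],"slide":[0,0,0],"hand":0}
    - {"rot":[0,0,0],"slide":[0,0,-4],"hand":0}
    - {"rot":[0,0,0],"slide":[0,0,-9],"hand":0}
    - {"rot":[0,0,0],"slide":[0,0,-13],"hand":0}
    - {"rot":[0,0,0],"slide":[0,0,-16],"hand":0}
    - {"rot":[0,0,0],"slide":[0,0,-16],"hand":0}

```text
clock: 21.85
position: [0.5392, 0.024, 0.274]
eef_rot: [0.002, 0.875, 0.483, 0.005]
force: [1.1, -0.0, 1.0]
grip_width: 0.902
```

```bash
python3 - <<'E'
from h import *
info();go([.437,.03,.314],np.pi/2-.022)
E
```

```text
t 21.85 p [0.5392 0.024  0.274 ] yaw 1.009 z [ 0.011  0.001 -1.   ] F [ 1.1 -0.   1. ] w 0.902 q [-0.18  0.02  1.63  0.    1.48 -1.19]
slide [-4.91, -8.93, -4.11] rot [0.01, -0.004, -0.54] deg 30.9 dist 11.0
```

Call:
arm_command:
  steps:
    - {"rot":[0.01,-0.004,-0.54],"slide":[-4.9,-8.9,-4.1],"hand":0}
    - {"rot":[0.01,-0.004,-0.54],"slide":[-4.9,-8.9,-4.1],"hand":0}
    - {"rot":[0.01,-0.004,-0.54],"slide":[-4.9,-8.9,-4.1],"hand":0}
    - {"rot":[0.01,-0.004,-0.54],"slide":[-4.9,-8.9,-4.1],"hand":0}
    - {"rot":[0.01,-0.004,-0.54],"slide":[-4.9,-8.9,-4.1],"hand":0}
    - {"rot":[0.01,-0.004,-0.54],"slide":[-4.9,-8.9,-4.1],"hand":0}

```text
clock: 22.45
position: [0.437, 0.0299, 0.3129]
eef_rot: [-0.001, 0.716, 0.699, -0.001]
force: [-0.2, -1.0, 0.4]
grip_width: 1.002
```

```bash
python3 - <<'E'
from h import *
info()
im=grab('wrist','w11');P=cam('wrist')
cv2.imwrite('pics/w11c.png',cv2.resize(im[170:340,150:390,::-1],None,fx=3,fy=3,interpolation=cv2.INTER_CUBIC))
for n,z in dict(hub=.122,lug=.119).items():
    r=arm.place_of(n,'wrist');print(n,[(np.round(x['uv'],1).tolist(),round(x['score'],2),at_z('wrist',x['uv'],z,P).round(4).tolist()) for x in r[:3]])
E
```

```text
t 22.45 p [0.437  0.0299 0.3129] yaw 1.547 z [-0.002 -0.    -1.   ] F [-0.2 -1.   0.4] w 1.002 q [-0.21 -0.26  1.81 -0.    1.59 -1.76]
hub [([253.2, 284.7], 0.58, [0.5963, 0.0242, 0.122])]
lug [([250.2, 244.6], 0.9, [0.5359, 0.0216, 0.119])]
```

View pics/w11c.png

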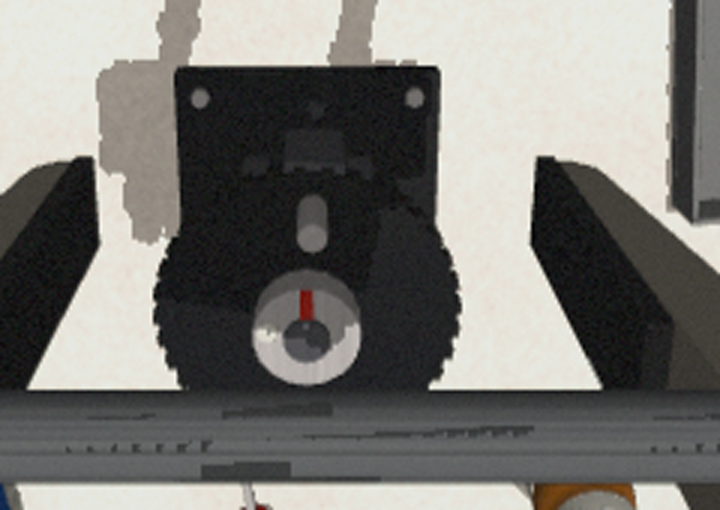

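```bash
python3 - <<'E'
from h import *
im=cv2.imread('pics/w11.png')
cv2.imwrite('pics/w11d.png',cv2.resize(im[225:305,225:285],None,fx=7,fy=7,interpolation=cv2.INTER_NEAREST))
P=cam('wrist')
f=lambda u,v,z:at_z('wrist',(150+u/3-.33,170+v/3-.33),z,P).round(4)
for n,u,v,z in [('cornerL',177,67,.014),('cornerR',439,67,.014),('edgeL',181,220,.014),('edgeR',436,220,.014),('hubL',252,330,.122),('hubR',361,330,.122),('hubB',306,385,.122),('red1',306,290,.122),('red2',306,317,.122),('lugtop',313,239,.136),('lugbot',312,200,.102),('colL',155,310,.102),('colR',461,310,.102)]: print(n,f(u,v,z))
E
```

```text
cornerL [ 0.489 -0.048  0.014]
cornerR [0.4924 0.0978 0.014 ]
edgeL [ 0.5818 -0.0517  0.014 ]
edgeR [0.5852 0.0975 0.014 ]
hubL [ 0.588  -0.0029  0.122 ]
hubR [0.5892 0.0481 0.122 ]
hubB [0.6183 0.0216 0.122 ]
red1 [0.5677 0.0229 0.122 ]
red2 [0.5817 0.0225 0.122 ]
lugtop [0.535  0.0269 0.136 ]
lugbot [0.5317 0.0264 0.102 ]
colL [ 0.5883 -0.0519  0.102 ]
colR [0.5918 0.0981 0.102 ]
```

View pics/w11d.png

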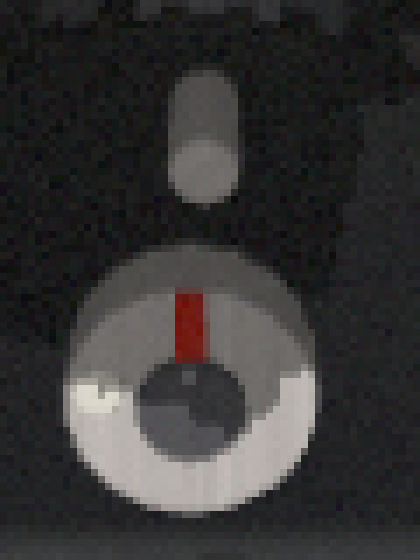

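```bash
python3 - <<'E'
from h import *
info();go([.532,.0236,.107],np.pi/2-.022)
E
```

```text
t 22.6 p [0.4373 0.0299 0.3132] yaw 1.548 z [-0.001 -0.    -1.   ] F [-0.3  0.1 -0. ] w 0.998 q [-0.21 -0.26  1.8  -0.    1.6  -1.76]
slide [-0.4, 9.51, 20.61] rot [-0.001, 0.0, -0.001] deg 0.1 dist 22.7
```

Call:
arm_command:
  steps:
    - {"rot":[0,0,0],"slide":[-0.4,4.5,2],"hand":0}
    - {"rot":[0,0,0],"slide":[-0.4,9,5],"hand":0}
    - {"rot":[0,0,0],"slide":[-0.4,9.5,9],"hand":0}
    - {"rot":[0,0,0],"slide":[-0.4,9.5,13.5],"hand":0}
    - {"rot":[0,0,0],"slide":[-0.4,9.5,17.5],"hand":0.1}
    - {"rot":[0,0,0],"slide":[-0.4,9.5,20],"hand":0.3}
    - {"rot":[0,0,0],"slide":[-0.4,9.5,20.6],"hand":0.5}
    - {"rot":[0,0,0],"slide":[-0.4,9.5,20.6],"hand":0.6}

```text
clock: 23.4
position: [0.5314, 0.0237, 0.1063]
eef_rot: [-0.001, 0.715, 0.699, -0.001]
force: [0.3, 0.1, 0.8]
grip_width: 0.677
```

```bash
python3 - <<'E'
from h import *
info();go([.532,.0236,.107],np.pi/2-.022)
E
```

```text
t 23.4 p [0.5314 0.0237 0.1063] yaw 1.547 z [-0.003  0.    -1.   ] F [0.3 0.1 0.8] w 0.677 q [-0.18  0.16  1.82 -0.    1.17 -1.73]
slide [-0.01, 0.06, -0.07] rot [-0.003, -0.0, -0.001] deg 0.2 dist 0.1
```

Call:
arm_command:
  steps:
    - {"rot":[0,0,0],"slide":[0,0,0],"hand":1}
    - {"rot":[0,0,0],"slide":[0,0,0],"hand":1}
    - {"rot":[0,0,0],"slide":[0,0,0],"hand":1}
    - {"rot":[0,0,0],"slide":[0,0,0],"hand":1}
    - {"rot":[0,0,0],"slide":[0,0,0],"hand":1}
    - {"rot":[0,0,0],"slide":[0,0,0],"hand":1}
    - {"rot":[0,0,0],"slide":[0,0,0],"hand":1}
    - {"rot":[0,0,0],"slide":[0,0,0],"hand":1}
    - {"rot":[0,0,0],"slide":[0,0,0],"hand":1}
    - {"rot":[0,0,0],"slide":[0,0,0],"hand":1}

```text
clock: 24.4
position: [0.5314, 0.024, 0.1066]
eef_rot: [-0.001, 0.715, 0.699, -0.001]
force: [-3.0, 3.4, 4.4]
grip_width: 0.143
```

```bash
python3 - <<'E'
from h import *
info();go([.532,.0236,.107],np.pi/2-.022)
E
```

```text
t 24.4 p [0.5314 0.024  0.1066] yaw 1.547 z [-0.004  0.001 -1.   ] F [-3.   3.4  4.4] w 0.143 q [-0.18  0.16  1.82 -0.    1.17 -1.73]
slide [-0.03, 0.07, -0.04] rot [-0.004, -0.0, -0.001] deg 0.2 dist 0.1
```

Now open, lift, back to the viewing pose.

Call:
arm_command:
  steps:
    - {"rot":[0,0,0],"slide":[-0.03,0,0],"hand":1}
    - {"rot":[0,0,0],"slide":[-0.03,0,0],"hand":0}
    - {"rot":[0,0,0],"slide":[-0.03,0,0],"hand":0}
    - {"rot":[0,0,0],"slide":[-0.03,0,0],"hand":0}
    - {"rot":[0,0,0],"slide":[0,0,-4],"hand":0}
    - {"rot":[0,0,0],"slide":[0,0,-8],"hand":0}
    - {"rot":[0,0,0],"slide":[0,-4.5,-13],"hand":0}
    - {"rot":[0,0,0],"slide":[0,-9.4,-17],"hand":0}
    - {"rot":[0,0,0],"slide":[0,-9.4,-20.6],"hand":0}
    - {"rot":[0,0,0],"slide":[0,-9.4,-20.6],"hand":0}

```text
clock: 25.4
position: [0.4388, 0.0256, 0.3186]
eef_rot: [0.003, 0.715, 0.699, 0.001]
force: [1.1, -0.4, 1.1]
grip_width: 0.908
```

```bash
python3 - <<'E'
from h import *
info()
im=grab('wrist','w12');P=cam('wrist')
cv2.imwrite('pics/w12d.png',cv2.resize(im[225:305,225:285,::-1],None,fx=7,fy=7,interpolation=cv2.INTER_NEAREST))
r=arm.place_of('cup1','wrist');print([(np.round(x['uv'],1).tolist(),round(x['score'],2),at_z('wrist',x['uv'],.004,P).round(4).tolist()) for x in r[:6]])
go([.36,-.27,.30],np.pi/2)
E
```

```text
t 25.4 p [0.4388 0.0256 0.3186] yaw 1.547 z [ 0.006 -0.002 -1.   ] F [ 1.1 -0.4  1.1] w 0.908 q [-0.22 -0.26  1.8  -0.    1.6  -1.76]
[([88.6, 182.2], 0.77, [0.4749, -0.2595, 0.004]), ([44.8, 120.9], 0.63, [0.3719, -0.3119, 0.004])]
slide [-29.74, -7.2, 1.51] rot [0.002, 0.001, -0.024] deg 1.4 dist 30.6
```

View pics/w12d.png

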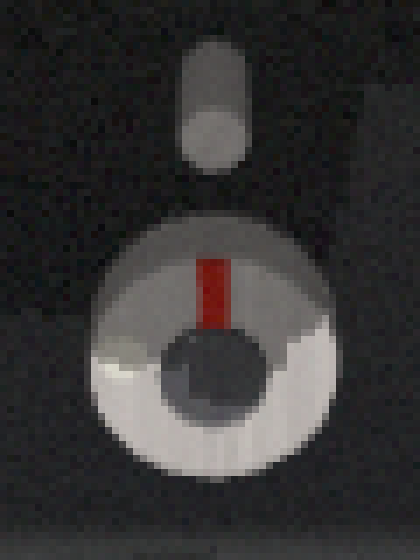

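Call:
arm_command:
  steps:
    - {"rot":[0,0,-0.02],"slide":[-29.7,-7.2,1.5],"hand":0}
    - {"rot":[0,0,-0.02],"slide":[-29.7,-7.2,1.5],"hand":0}
    - {"rot":[0,0,-0.02],"slide":[-29.7,-7.2,1.5],"hand":0}
    - {"rot":[0,0,-0.02],"slide":[-29.7,-7.2,1.5],"hand":0}
    - {"rot":[0,0,-0.02],"slide":[-29.7,-7.2,1.5],"hand":0}
    - {"rot":[0,0,-0.02],"slide":[-29.7,-7.2,1.5],"hand":0}
    - {"rot":[0,0,-0.02],"slide":[-29.7,-7.2,1.5],"hand":0}
    - {"rot":[0,0,-0.02],"slide":[-29.7,-7.2,1.5],"hand":0}
    - {"rot":[0,0,-0.02],"slide":[-29.7,-7.2,1.5],"hand":0}

```text
clock: 26.4
position: [0.3603, -0.2685, 0.2989]
eef_rot: [-0.0, 0.708, 0.706, 0.001]
force: [0.5, -0.7, 0.6]
grip_width: 1.002
```

```bash
python3 - <<'E'
from h import *
info()
im=grab('wrist','w13');P=cam('wrist')
r=arm.place_of('cup1','wrist');print([(np.round(x['uv'],1).tolist(),round(x['score'],2),at_z('wrist',x['uv'],.004,P).round(4).tolist()) for x in r[:6]])
r=arm.place_of('mat','wrist');print([(np.round(x['uv'],1).tolist(),round(x['score'],2),at_z('wrist',x['uv'],.0,P).round(4).tolist()) for x in r[:6]])
cv2.imwrite('pics/w13.png',cv2.resize(im[:,:,::-1],(800,600),interpolation=cv2.INTER_CUBIC))
E
```

```text
t 26.4 p [ 0.3603 -0.2685  0.2989] yaw 1.568 z [ 0.001  0.001 -1.   ] F [ 0.5 -0.7  0.6] w 1.002 q [-0.91 -0.22  1.8   0.    1.56 -2.48]
[([202.9, 57.8], 0.92, [0.2093, -0.3435, 0.004]), ([258.4, 227.7], 0.89, [0.4773, -0.2617, 0.004]), ([154.2, 202.8], 0.83, [0.4321, -0.4362, 0.004]), ([137.0, 136.7], 0.76, [0.3231, -0.4528, 0.004]), ([225.8, 166.7], 0.63, [0.3712, -0.3146, 0.004])]
[([243.8, 222.0], 0.8, [0.4684, -0.2868, 0.0])]
```

View pics/w13.png

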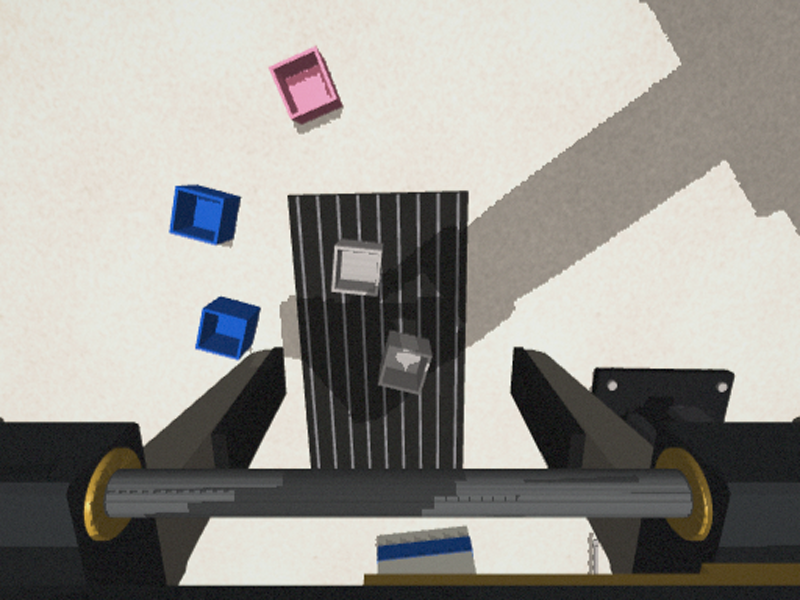

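```bash
python3 - <<'E'
from h import *
im=arm.grab_frame('wrist')
cv2.imwrite('pics/w13c.png',cv2.resize(im[145:260,200:290,::-1],None,fx=6,fy=6,interpolation=cv2.INTER_NEAREST))
E
```

```text
(no output)
```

View pics/w13c.png

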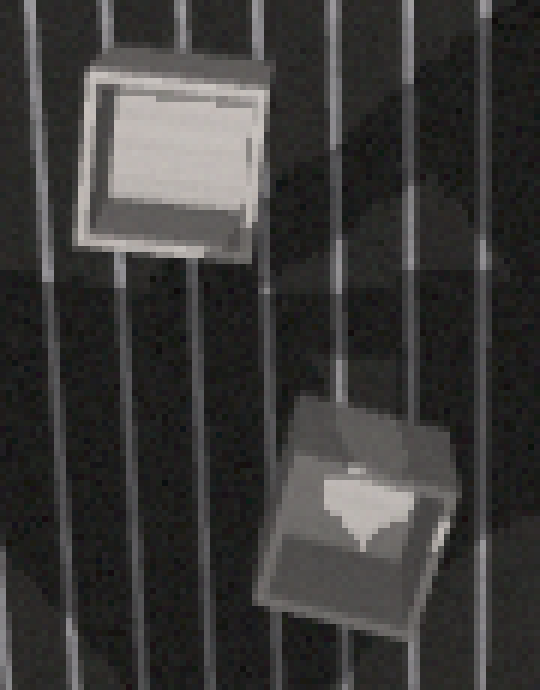

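```bash
python3 - <<'E'
from h import *
P=cam('wrist')
for n,c in dict(B=[(90,68),(270,88),(250,262),(75,243)],A=[(290,452),(460,495),(412,638),(255,603)]).items():
    q=np.array([at_z('wrist',(200+u/6-.4,145+v/6-.4),.05,P) for u,v in c]);e=[np.linalg.norm(q[i]-q[(i+1)%4]) for i in range(4)]
    v=q[1]-q[0]+q[2]-q[3];w=q[2]-q[1]+q[3]-q[0]
    print(n,q.mean(0).round(4),np.round(e,4),np.arctan2(v[1],v[0]),np.arctan2(w[1],w[0]))
info()
E
```

```text
B [ 0.3715 -0.3074  0.05  ] [0.0436 0.0438 0.0436 0.0438] 1.4577354585301605 -0.12406677205066957
A [ 0.4728 -0.2624  0.05  ] [0.0454 0.0423 0.0426 0.0434] 1.3173335810182176 -0.2530921386155441
t 26.6 p [ 0.3606 -0.2684  0.3001] yaw 1.569 z [ 0.002 -0.001 -1.   ] F [ 0.5 -0.  -0.4] w 1.001 q [-0.91 -0.23  1.8   0.    1.56 -2.48]
```

```bash
python3 - <<'E'
from h import *
for u in [(138,291),(187,296),(193,252),(145,247)]: print('scene top/bot',at_z('scene',u,.08).round(3),at_z('scene',u,0).round(3))
im=grab('scene','sc13')
for n in('wipes',):
  for c in('scene','side'):
    if c=='side': grab('side','s13')
    r=arm.place_of(n,c);print(n,[(np.round(x['uv'],1).tolist(),round(x['score'],2),at_z(c,x['uv'],0).round(4)) for x in r[:3]])
P=cam('wrist');print(at_z('wrist',(241,349),.08,P),at_z('wrist',(301,343),.08,P))
E
```

```text
scene top/bot [ 0.842 -0.261  0.08 ] [ 0.801 -0.296  0.   ]
scene top/bot [ 0.828 -0.15   0.08 ] [ 0.786 -0.175 -0.   ]
scene top/bot [ 0.712 -0.177  0.08 ] [ 0.659 -0.203  0.   ]
scene top/bot [ 0.725 -0.295  0.08 ] [ 0.673 -0.333  0.   ]
wipes [([166.9, 278.3], 0.61, array([ 0.7508, -0.2404,  0.    ]))]
wipes [([360.6, 238.0], 0.95, array([ 0.7498, -0.232 ,  0.    ]))]
[ 0.66012028 -0.29241089  0.08      ] [ 0.64829988 -0.19454469  0.08      ]
```

```bash
python3 - <<'E'
from h import *
info();go([.473,-.262,.12],1.317);go([.473,-.262,.016],1.317)
E
```

```text
t 26.8 p [ 0.3603 -0.2691  0.3003] yaw 1.568 z [ 0.002 -0.001 -1.   ] F [-0.1  0.   0. ] w 1.002 q [-0.91 -0.22  1.8   0.    1.56 -2.48]
slide [0.76, 11.23, 18.05] rot [0.002, 0.001, 0.251] deg 14.4 dist 21.3
slide [0.78, 11.21, 28.45] rot [0.002, 0.001, 0.251] deg 14.4 dist 30.6
```

Call:
arm_command:
  steps:
    - {"rot":[0,0,0.25],"slide":[0.8,11.2,16],"hand":0}
    - {"rot":[0,0,0.25],"slide":[0.8,11.2,16],"hand":0}
    - {"rot":[0,0,0.25],"slide":[0.8,11.2,16],"hand":0}
    - {"rot":[0,0,0.25],"slide":[0.8,11.2,16],"hand":0}
    - {"rot":[0,0,0.25],"slide":[0.8,11.2,18],"hand":0}
    - {"rot":[0,0,0.25],"slide":[0.8,11.2,18],"hand":0}

```text
clock: 27.4
position: [0.4711, -0.2594, 0.1168]
eef_rot: [-0.003, 0.79, 0.613, -0.0]
force: [0.3, -0.2, -0.4]
grip_width: 1.001
```

```bash
python3 - <<'E'
from h import *
info();go([.473,-.262,.016],1.317)
im=grab('wrist','w14');P=cam('wrist')
r=arm.place_of('cup1','wrist');print([(np.round(x['uv'],1).tolist(),round(x['score'],2),at_z('wrist',x['uv'],.004,P).round(4).tolist()) for x in r[:6]])
E
```

```text
t 27.4 p [ 0.4711 -0.2594  0.1168] yaw 1.319 z [-0.004  0.004 -1.   ] F [ 0.3 -0.2 -0.4] w 1.001 q [-0.73  0.16  1.79  0.    1.19 -2.05]
slide [-0.24, 0.3, 10.07] rot [-0.005, -0.003, 0.002] deg 0.3 dist 10.1
[([251.7, 193.4], 0.94, [0.4758, -0.2644, 0.004]), ([175.0, 103.2], 0.89, [0.3729, -0.3118, 0.004]), ([9.0, 90.2], 0.77, [0.3237, -0.4569, 0.004]), ([72.8, 199.4], 0.61, [0.4362, -0.4433, 0.004])]
```

View pics/w14.png

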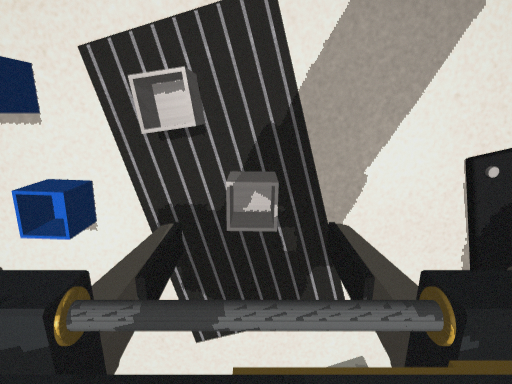

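Call:
arm_command:
  steps:
    - {"rot":[0,0,0],"slide":[-0.2,0.3,4],"hand":0}
    - {"rot":[0,0,0],"slide":[-0.2,0.3,8],"hand":0}
    - {"rot":[0,0,0],"slide":[-0.2,0.3,10],"hand":0.3}
    - {"rot":[0,0,0],"slide":[-0.2,0.3,10],"hand":1}
    - {"rot":[0,0,0],"slide":[-0.2,0.3,10],"hand":1}
    - {"rot":[0,0,0],"slide":[-0.2,0.3,10],"hand":1}
    - {"rot":[0,0,0],"slide":[-0.2,0.3,10],"hand":1}
    - {"rot":[0,0,0],"slide":[-0.2,0.3,10],"hand":1}
    - {"rot":[0,0,0],"slide":[-0.2,0.3,10],"hand":1}
    - {"rot":[0,0,0],"slide":[-0.2,0.3,10],"hand":1}

```text
clock: 28.5
position: [0.4762, -0.265, 0.0224]
eef_rot: [0.002, 0.791, 0.612, 0.001]
force: [-0.6, 1.4, 6.8]
grip_width: 0.475
```

```bash
python3 - <<'E'
from h import *
info();go([.52,-.26,.05],.90);go([.52,-.26,.016],.90)
E
```

```text
t 28.5 p [ 0.4762 -0.265   0.0224] yaw 1.318 z [ 0.004 -0.002 -1.   ] F [-0.6  1.4  6.8] w 0.475 q [-0.73  0.31  1.83  0.    1.   -2.05]
slide [1.58, 4.13, -2.75] rot [0.004, 0.001, 0.418] deg 24.0 dist 5.2
slide [1.58, 4.12, 0.65] rot [0.004, 0.001, 0.418] deg 24.0 dist 4.5
```

```bash
python3 - <<'E'
from h import *
im=grab('side','s15')
cv2.imwrite('pics/s15c.png',cv2.resize(im[180:384,170:400,::-1],None,fx=3.4,fy=2.9,interpolation=cv2.INTER_CUBIC))
info()
E
```

```text
t 28.55 p [ 0.4762 -0.265   0.0224] yaw 1.318 z [ 0.004 -0.002 -1.   ] F [-0.6  1.4  6.4] w 0.478 q [-0.73  0.31  1.83  0.    1.   -2.05]
```

View pics/s15c.png

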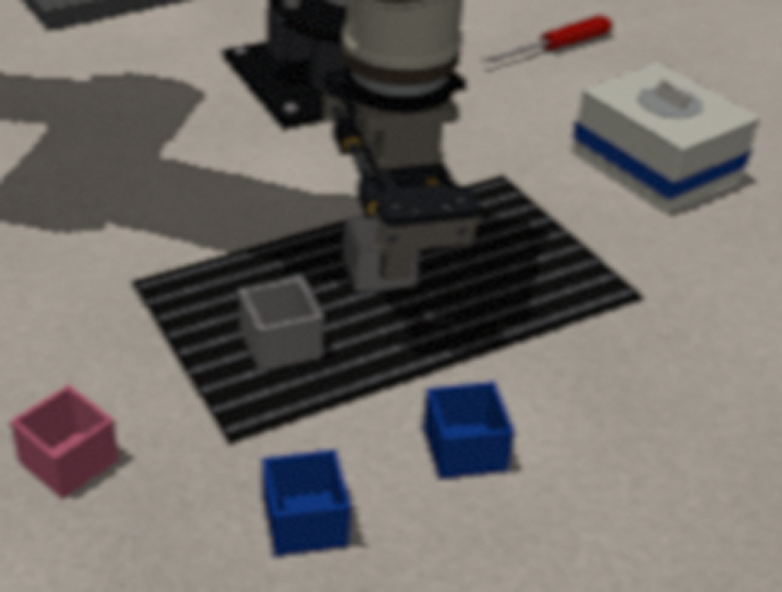

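Call:
arm_command:
  steps:
    - {"rot":[0,0,0],"slide":[0,0,-1.5],"hand":1}
    - {"rot":[0,0,0.1],"slide":[0.2,0.5,-3],"hand":1}
    - {"rot":[0,0,0.2],"slide":[0.6,1.5,-3],"hand":1}
    - {"rot":[0,0,0.3],"slide":[1.1,2.8,-3],"hand":1}
    - {"rot":[0,0,0.418],"slide":[1.6,4.1,-3],"hand":1}
    - {"rot":[0,0,0.418],"slide":[1.6,4.1,-2],"hand":1}
    - {"rot":[0,0,0.418],"slide":[1.6,4.1,-0.8],"hand":1}
    - {"rot":[0,0,0.418],"slide":[1.6,4.1,-0.2],"hand":1}
    - {"rot":[0,0,0.418],"slide":[1.6,4.1,0.0],"hand":1}
    - {"rot":[0,0,0.418],"slide":[1.6,4.1,0.1],"hand":1}

```text
clock: 29.55
position: [0.5182, -0.2589, 0.0222]
eef_rot: [-0.0, 0.9, 0.436, -0.0]
force: [-9.3, 7.3, 20.2]
grip_width: 0.478
```

```bash
python3 - <<'E'
from h import *
info()
E
```

```text
t 29.55 p [ 0.5182 -0.2589  0.0222] yaw 0.902 z [-0.  0. -1.] F [-9.3  7.3 20.2] w 0.478 q [-0.67  0.39  1.72  0.    1.03 -1.57]
```

Call:
arm_command:
  steps:
    - {"rot":[0,0,0],"slide":[0,0,-0.1],"hand":0}
    - {"rot":[0,0,0],"slide":[0,0,-0.1],"hand":0}
    - {"rot":[0,0,0],"slide":[0,0,-0.1],"hand":0}
    - {"rot":[0,0,0],"slide":[0,0,-0.1],"hand":0}
    - {"rot":[0,0,0],"slide":[0,0,-2],"hand":0}
    - {"rot":[0,0,0],"slide":[0,0,-5],"hand":0}
    - {"rot":[0,0,0],"slide":[0,0,-8],"hand":0}
    - {"rot":[0,0,0],"slide":[0,0,-8],"hand":0}

```text
clock: 30.35
position: [0.5209, -0.261, 0.1068]
eef_rot: [0.004, 0.9, 0.436, 0.002]
force: [0.4, -1.3, 0.1]
grip_width: 1.0
```

```bash
cat >> h.py <<'E'
def tilt(yaw,phi): return down(yaw)*R.from_rotvec([phi,0,0])
def gp(G,Rt,back=0): return np.array(G)+(.0187-back)*Rt.as_matrix()[:,2]
E
python3 - <<'E'
from h import *
info()
im=grab('wrist','w16');P=cam('wrist')
r=arm.place_of('cup1','wrist');print([(np.round(x['uv'],1).tolist(),round(x['score'],2),at_z('wrist',x['uv'],.004,P).round(4).tolist()) for x in r[:6]])
Rt=tilt(.9,-.785);go(gp([.518,-.259,.03],Rt,.07),Rt)
E
```

```text
t 30.35 p [ 0.5209 -0.261   0.1068] yaw 0.902 z [ 0.006 -0.005 -1.   ] F [ 0.4 -1.3  0.1] w 1.0 q [-0.67  0.28  1.68  0.    1.18 -1.57]
[([253.6, 186.4], 0.91, [0.5144, -0.2567, 0.004]), ([105.0, 95.0], 0.6, [0.3682, -0.3077, 0.004])]
slide [-0.01, -3.67, 3.61] rot [-0.785, -0.001, 0.002] deg 45.0 dist 5.2
```

View pics/w16.png

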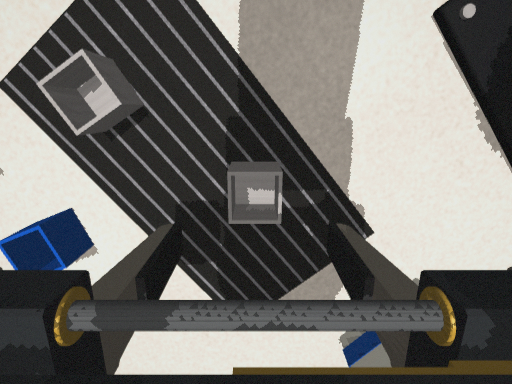

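```bash
python3 - <<'E'
from h import *
P=cam('wrist')
print(np.mean([at_z('wrist',u,.05,P) for u in[(228,171),(281,171),(281,222),(228,222)]],0), [at_z('wrist',u,.05,P).round(4) for u in[(228,171),(281,171),(281,222),(228,222)]])
E
```

```text
[ 0.51079462 -0.25265543  0.05      ] [array([ 0.4814, -0.2557,  0.05  ]), array([ 0.507 , -0.2234,  0.05  ]), array([ 0.5408, -0.2488,  0.05  ]), array([ 0.514 , -0.2828,  0.05  ])]
```

Call:
arm_command:
  steps:
    - {"rot":[-0.14,0,0],"slide":[0,-3,-2],"hand":0}
    - {"rot":[-0.28,0,0],"slide":[0,-6,-1],"hand":0}
    - {"rot":[-0.42,0,0],"slide":[0,-6,0],"hand":0}
    - {"rot":[-0.56,0,0],"slide":[0,-6,1],"hand":0}
    - {"rot":[-0.7,0,0],"slide":[0,-5,1],"hand":0}
    - {"rot":[-0.785,0,0],"slide":[0,-3.9,2],"hand":0}
    - {"rot":[-0.785,0,0],"slide":[0,-3.9,3.6],"hand":0}
    - {"rot":[-0.785,0,0],"slide":[0,-3.9,3.6],"hand":0}

```text
clock: 31.25
position: [0.4782, -0.2341, 0.0856]
eef_rot: [0.329, 0.837, 0.406, 0.163]
force: [0.7, -0.8, 0.4]
grip_width: 1.004
```

```bash
python3 - <<'E'
from h import *
info()
grab('wrist','w17');im=grab('side','s17')
cv2.imwrite('pics/s17c.png',cv2.resize(im[180:384,170:400,::-1],None,fx=3.4,fy=2.9,interpolation=cv2.INTER_CUBIC))
Rt=tilt(.9,-.785);go(gp([.517,-.258,.03],Rt),Rt)
E
```

```text
t 31.25 p [ 0.4782 -0.2341  0.0856] yaw 0.907 z [ 0.54  -0.417 -0.731] F [ 0.7 -0.8  0.4] w 1.004 q [-0.7  -0.23  2.45  0.17  0.17 -1.76]
slide [0.45, -0.75, 9.06] rot [-0.03, -0.009, 0.001] deg 1.8 dist 9.1
```

View pics/w17.png

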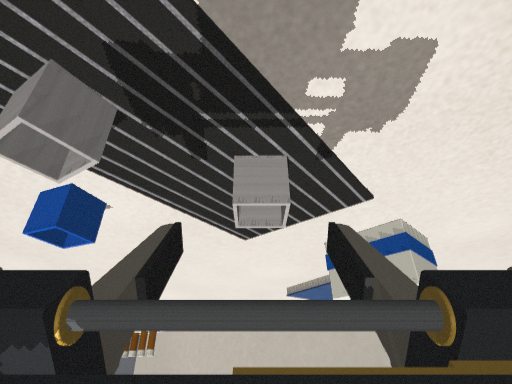

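View pics/s17c.png

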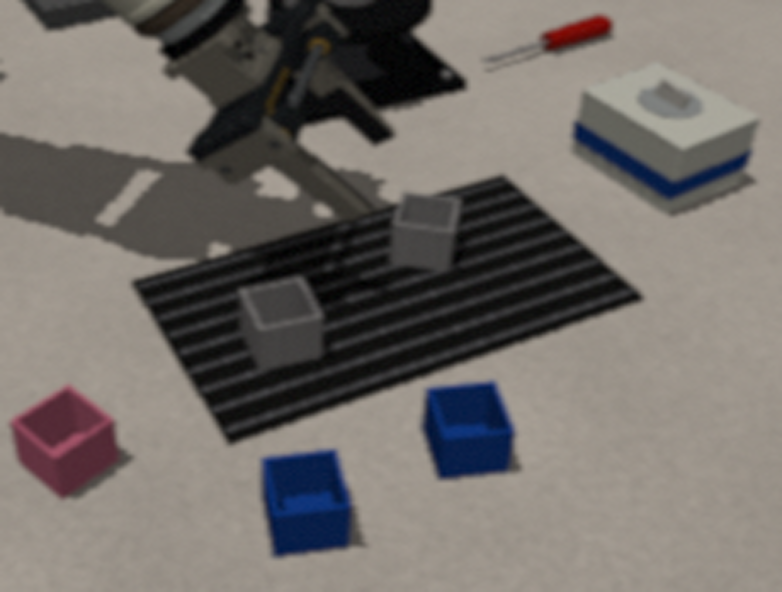

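```bash
python3 - <<'E'
from h import *
Rt=tilt(.9,-.55);go(gp([.516,-.2565,.029],Rt,.06),Rt);go(gp([.516,-.2565,.029],Rt),Rt)
E
```

```text
slide [0.56, -0.16, 3.11] rot [0.205, -0.009, 0.002] deg 11.8 dist 3.2
slide [0.51, -1.38, 8.98] rot [0.205, -0.009, 0.002] deg 11.8 dist 9.1
```

Call:
arm_command:
  steps:
    - {"rot":[0.1,0,0],"slide":[0.3,0,1],"hand":0}
    - {"rot":[0.205,-0.009,0],"slide":[0.55,-0.2,3],"hand":0}
    - {"rot":[0.205,-0.009,0],"slide":[0.55,-0.2,3.1],"hand":0}
    - {"rot":[0.205,-0.009,0],"slide":[0.5,-1,7],"hand":0}
    - {"rot":[0.205,-0.009,0],"slide":[0.5,-1.4,9],"hand":0}
    - {"rot":[0.205,-0.009,0],"slide":[0.5,-1.4,9],"hand":0}

```text
clock: 31.95
position: [0.5224, -0.2618, 0.0104]
eef_rot: [0.243, 0.867, 0.42, 0.117]
force: [-0.0, 0.9, 0.1]
grip_width: 1.001
```

```bash
python3 - <<'E'
from h import *
info()
Rt=tilt(.9,-.55);go(gp([.516,-.2565,.029],Rt),Rt)
E
```

```text
t 31.95 p [ 0.5224 -0.2618  0.0104] yaw 0.901 z [ 0.407 -0.324 -0.854] F [-0.   0.9  0.1] w 1.001 q [-0.67  0.16  2.17 -0.    0.26 -1.57]
slide [0.02, 0.26, -0.16] rot [-0.003, 0.001, 0.002] deg 0.2 dist 0.3
```

Call:
arm_command:
  steps:
    - {"rot":[0,0,0],"slide":[0,0.2,-0.2],"hand":0.4}
    - {"rot":[0,0,0],"slide":[0,0.2,-0.2],"hand":1}
    - {"rot":[0,0,0],"slide":[0,0.2,-0.2],"hand":1}
    - {"rot":[0,0,0],"slide":[0,0.2,-0.2],"hand":1}
    - {"rot":[0,0,0],"slide":[0,0.2,-0.2],"hand":1}
    - {"rot":[0,0,0],"slide":[0,0.2,-0.2],"hand":1}
    - {"rot":[0,0,0],"slide":[0,0.2,-0.2],"hand":1}
    - {"rot":[0,0,0],"slide":[0,0.2,-0.2],"hand":1}
    - {"rot":[0,0,0],"slide":[0,0.2,-0.2],"hand":1}

```text
clock: 32.85
position: [0.5231, -0.2623, 0.0134]
eef_rot: [0.244, 0.867, 0.42, 0.117]
force: [-3.2, 1.8, 6.5]
grip_width: 0.478
```

```bash
python3 - <<'E'
from h import *
info();s,p,M=st();G=p-.0187*M.as_matrix()[:,2];print('G',G)
# lift 0.1, then rotate about G
for a in(.52,1.04,1.571):
    Rt=tilt(.9,-.55+a); print(a); go(gp([.51,-.25,.13],Rt),Rt)
E
```

```text
t 32.85 p [ 0.5231 -0.2623  0.0134] yaw 0.901 z [ 0.407 -0.324 -0.854] F [-3.2  1.8  6.5] w 0.478 q [-0.67  0.16  2.17 -0.    0.27 -1.57]
G [ 0.51543584 -0.25622087  0.02934033]
0.52
slide [0.14, 3.62, -9.26] rot [0.517, 0.001, 0.002] deg 29.6 dist 9.9
1.04
slide [0.14, 2.93, -9.94] rot [1.037, 0.002, 0.001] deg 59.4 dist 10.4
1.571
slide [0.14, 2.67, -10.88] rot [1.568, 0.002, 0.001] deg 89.9 dist 11.2
```

Call:
arm_command:
  steps:
    - {"rot":[0,0,0],"slide":[0.0,1.6,-2.6],"hand":1}
    - {"rot":[0,0,0],"slide":[0.1,3.4,-5.5],"hand":1}
    - {"rot":[0.1,0,0],"slide":[0.14,4,-8],"hand":1}
    - {"rot":[0.22,0,0],"slide":[0.14,3.9,-9],"hand":1}
    - {"rot":[0.35,0,0],"slide":[0.14,3.8,-9.1],"hand":1}
    - {"rot":[0.48,0,0],"slide":[0.14,3.65,-9.2],"hand":1}
    - {"rot":[0.61,0,0],"slide":[0.14,3.5,-9.4],"hand":1}
    - {"rot":[0.74,0,0],"slide":[0.14,3.3,-9.6],"hand":1}
    - {"rot":[0.87,0,0],"slide":[0.14,3.1,-9.8],"hand":1}
    - {"rot":[1.0,0,0],"slide":[0.14,3.0,-9.9],"hand":1}

```text
clock: 33.85
position: [0.5041, -0.2453, 0.1139]
eef_rot: [-0.203, 0.877, 0.424, -0.099]
force: [0.2, -0.1, -0.1]
grip_width: 0.475
```

```bash
python3 - <<'E'
from h import *
info();s,p,M=st()
Rt=tilt(.9,1.021);go(gp([.51,-.25,.10],Rt),Rt);go(gp([.51,-.25,.026],Rt),Rt)
E
```

```text
t 33.85 p [ 0.5041 -0.2453  0.1139] yaw 0.901 z [-0.347  0.273 -0.898] F [ 0.2 -0.1 -0.1] w 0.475 q [-0.67  0.59  1.31 -0.    1.69 -1.57]
slide [0.01, 0.29, 2.49] rot [0.564, 0.002, -0.0] deg 32.3 dist 2.5
slide [0.02, 3.55, 9.13] rot [0.564, 0.002, -0.0] deg 32.3 dist 9.8
```

Call:
arm_command:
  steps:
    - {"rot":[0.14,0,0],"slide":[0,0.1,0.6],"hand":1}
    - {"rot":[0.28,0,0],"slide":[0,0.15,1.2],"hand":1}
    - {"rot":[0.42,0,0],"slide":[0,0.2,1.8],"hand":1}
    - {"rot":[0.564,0,0],"slide":[0,0.3,2.5],"hand":1}
    - {"rot":[0.564,0,0],"slide":[0,1.2,4.4],"hand":1}
    - {"rot":[0.564,0,0],"slide":[0,2.1,6.2],"hand":1}
    - {"rot":[0.564,0,0],"slide":[0,2.8,7.6],"hand":1}
    - {"rot":[0.564,0,0],"slide":[0,3.2,8.4],"hand":1}
    - {"rot":[0.564,0,0],"slide":[0,3.4,8.8],"hand":1}
    - {"rot":[0.564,0,0],"slide":[0,3.4,8.8],"hand":1}

```text
clock: 34.85
position: [0.4977, -0.2403, 0.0203]
eef_rot: [-0.439, 0.786, 0.38, -0.213]
force: [-0.2, 0.4, -0.5]
grip_width: 0.479
```

```bash
python3 - <<'E'
from h import *
info();s,p,M=st();print(p-.0187*M.as_matrix()[:,2])
im=grab('side','s18')
cv2.imwrite('pics/s18c.png',cv2.resize(im[180:384,170:400,::-1],None,fx=3.4,fy=2.9,interpolation=cv2.INTER_CUBIC))
print(M.inv().apply([0,0,-.3]))
E
```

```text
t 34.85 p [ 0.4977 -0.2403  0.0203] yaw 0.901 z [-0.668  0.528 -0.524] F [-0.2  0.4 -0.5] w 0.479 q [-0.67  1.19  0.8  -0.    2.18 -1.57]
[ 0.51015234 -0.25021791  0.03011733]
[0.00046335 0.25551082 0.15720689]
```

View pics/s18c.png

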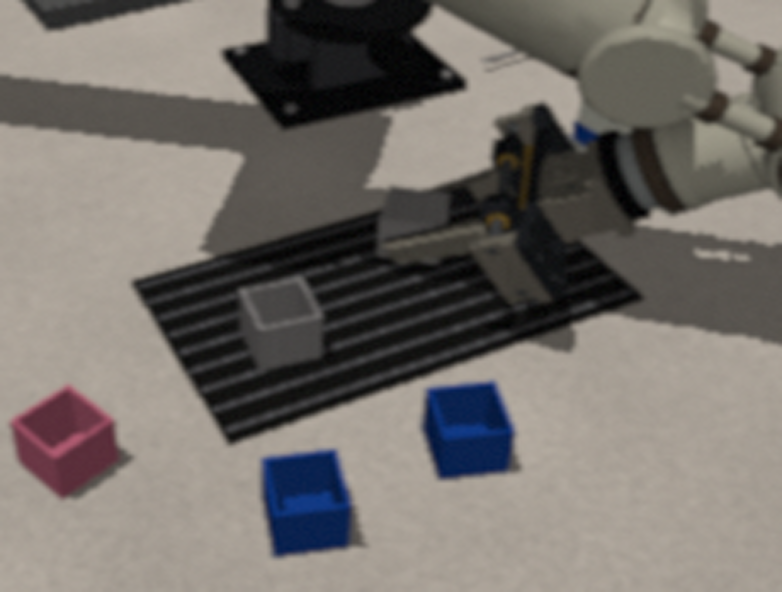

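Call:
arm_command:
  steps:
    - {"rot":[0,0,0],"slide":[0,0.13,0.08],"hand":1}
    - {"rot":[0,0,0],"slide":[0,0.26,0.16],"hand":1}
    - {"rot":[0,0,0],"slide":[0,0.36,0.22],"hand":1}
    - {"rot":[0,0,0],"slide":[0,0.36,0.22],"hand":1}

```text
clock: 35.3
position: [0.4978, -0.2405, 0.0165]
eef_rot: [-0.439, 0.786, 0.38, -0.213]
force: [0.1, -0.2, -1.4]
grip_width: 0.478
```

```bash
python3 - <<'E'
from h import *
info();s,p,M=st();print(p-.0187*M.as_matrix()[:,2])
E
```

```text
t 35.3 p [ 0.4978 -0.2405  0.0165] yaw 0.901 z [-0.668  0.528 -0.524] F [ 0.1 -0.2 -1.4] w 0.478 q [-0.67  1.2   0.79 -0.    2.17 -1.57]
[ 0.51033988 -0.25037792  0.02629418]
```

Not yet in contact; a little more.

Call:
arm_command:
  steps:
    - {"rot":[0,0,0],"slide":[0,0.13,0.08],"hand":1}
    - {"rot":[0,0,0],"slide":[0,0.26,0.16],"hand":1}
    - {"rot":[0,0,0],"slide":[0,0.26,0.16],"hand":1}

```text
clock: 35.6
position: [0.498, -0.2406, 0.0155]
eef_rot: [-0.439, 0.786, 0.38, -0.213]
force: [0.1, -0.2, 7.5]
grip_width: 0.477
```

```bash
python3 - <<'E'
from h import *
info();s,p,M=st();print(p-.0187*M.as_matrix()[:,2])
E
```

```text
t 35.6 p [ 0.498  -0.2406  0.0155] yaw 0.901 z [-0.669  0.528 -0.523] F [ 0.1 -0.2  7.5] w 0.477 q [-0.67  1.2   0.79  0.    2.17 -1.57]
[ 0.51049556 -0.25049635  0.02526493]
```

```bash
python3 - <<'E'
from h import *
s,p,M=st()
for a,z in((1.021,.12),(.24,.13),(-.55,.13)):
    Rt=tilt(.9,a);print(a);go(gp([.5087,-.249,z],Rt),Rt)
E
```

```text
1.021
slide [-0.0, -8.2, -4.75] rot [0.0, 0.002, -0.0] deg 0.1 dist 9.5
0.24
slide [-0.0, -7.73, -5.82] rot [-0.781, 0.002, 0.0] deg 44.7 dist 9.7
-0.55
slide [-0.01, -7.18, -7.15] rot [-1.571, 0.002, 0.001] deg 90.0 dist 10.1
```

Call:
arm_command:
  steps:
    - {"rot":[0,0,0],"slide":[0,0,0],"hand":0}
    - {"rot":[0,0,0],"slide":[0,0,0],"hand":0}
    - {"rot":[0,0,0],"slide":[0,0,0],"hand":0}
    - {"rot":[0,0,0],"slide":[0,0,0],"hand":0}
    - {"rot":[0,0,0],"slide":[0,-2,-1.2],"hand":0}
    - {"rot":[0,0,0],"slide":[0,-5,-3],"hand":0}
    - {"rot":[-0.14,0,0],"slide":[0,-8,-5],"hand":0}
    - {"rot":[-0.28,0,0],"slide":[0,-8,-5.2],"hand":0}
    - {"rot":[-0.42,0,0],"slide":[0,-7.9,-5.4],"hand":0}
    - {"rot":[-0.56,0,0],"slide":[0,-7.8,-5.6],"hand":0}

```text
clock: 36.6
position: [0.5043, -0.2456, 0.1123]
eef_rot: [-0.202, 0.877, 0.424, -0.098]
force: [-0.3, -0.0, 0.0]
grip_width: 1.002
```

```bash
python3 - <<'E'
from h import *
info()
im=grab('side','s19')
cv2.imwrite('pics/s19c.png',cv2.resize(im[180:384,170:400,::-1],None,fx=3.4,fy=2.9,interpolation=cv2.INTER_CUBIC))
Rt=tilt(.9,-.55);go(gp([.5087,-.249,.13],Rt),Rt)
E
```

```text
t 36.6 p [ 0.5043 -0.2456  0.1123] yaw 0.901 z [-0.343  0.27  -0.899] F [-0.3 -0.   0. ] w 1.002 q [-0.67  0.59  1.32 -0.    1.69 -1.57]
slide [-0.07, 1.62, -0.85] rot [-1.0, 0.001, 0.003] deg 57.3 dist 1.8
```

View pics/s19c.png

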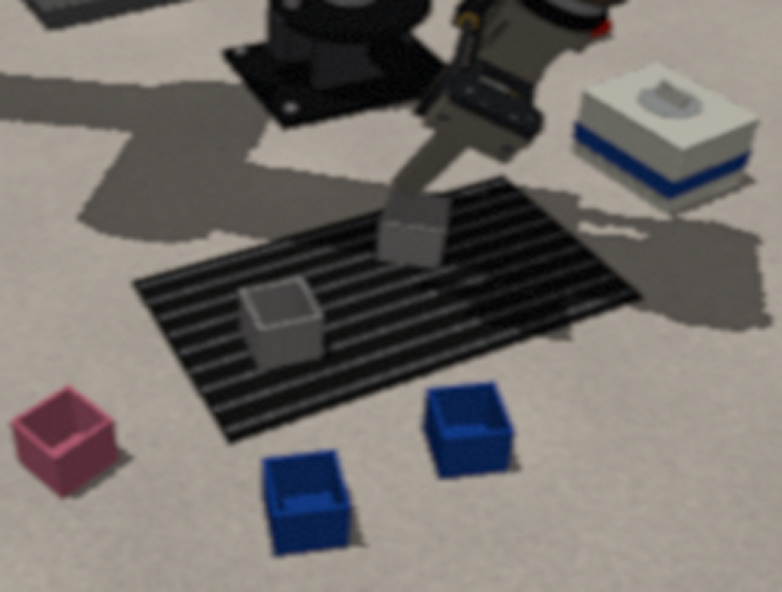

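Cup lies on its side, mouth outward. Rotate to base-leaning and check with wrist camera.

Call:
arm_command:
  steps:
    - {"rot":[-0.14,0,0],"slide":[0,0.2,-1],"hand":0}
    - {"rot":[-0.28,0,0],"slide":[0,0.5,-2],"hand":0}
    - {"rot":[-0.42,0,0],"slide":[0,0.7,-2],"hand":0}
    - {"rot":[-0.56,0,0],"slide":[0,1.0,-2],"hand":0}
    - {"rot":[-0.7,0,0],"slide":[0,1.2,-1.5],"hand":0}
    - {"rot":[-0.84,0,0],"slide":[0,1.4,-1],"hand":0}
    - {"rot":[-1.0,0,0],"slide":[0,1.6,-0.8],"hand":0}
    - {"rot":[-1.0,0,0],"slide":[0,1.6,-0.8],"hand":0}
    - {"rot":[-1.0,0,0],"slide":[0,1.6,-0.8],"hand":0}

```text
clock: 37.55
position: [0.5162, -0.2541, 0.1133]
eef_rot: [0.243, 0.867, 0.42, 0.117]
force: [0.9, 0.5, -0.5]
grip_width: 0.997
```

```bash
python3 - <<'E'
from h import *
info()
grab('wrist','w20');P=cam('wrist')
Rt=tilt(.9,-.55);go(gp([.5087,-.249,.026],Rt),Rt)
e=np.array([np.cos(-.67),np.sin(-.67),0]);j=np.array([np.cos(.9),np.sin(.9),0]);c=np.array([.5087,-.249,.048])
print(proj('wrist',[c-e*.023+j*.022,c-e*.023-j*.022,c+e*.023-j*.022,c+e*.023+j*.022],P))
E
```

```text
t 37.55 p [ 0.5162 -0.2541  0.1133] yaw 0.902 z [ 0.406 -0.322 -0.855] F [ 0.9  0.5 -0.5] w 0.997 q [-0.67 -0.09  2.17 -0.    0.52 -1.57]
slide [-0.04, -5.64, 8.9] rot [-0.001, -0.0, 0.003] deg 0.2 dist 10.5
[[284.69310877 128.11060975]
 [222.02075205 127.92032752]
 [226.53944789 175.3913296 ]
 [280.34285741 175.55459458]]
```

View pics/w20.png

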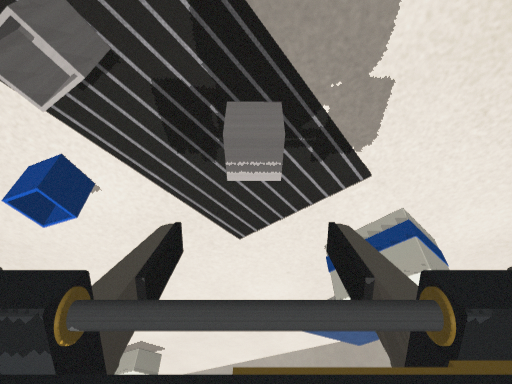

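Call:
arm_command:
  steps:
    - {"rot":[0,0,0],"slide":[0,-1.5,2.4],"hand":0}
    - {"rot":[0,0,0],"slide":[0,-3.5,5.6],"hand":0}
    - {"rot":[0,0,0],"slide":[0,-5.2,8.2],"hand":0.2}
    - {"rot":[0,0,0],"slide":[0,-5.5,8.8],"hand":0.4}
    - {"rot":[0,0,0],"slide":[0,-5.5,8.8],"hand":1}
    - {"rot":[0,0,0],"slide":[0,-5.5,8.8],"hand":1}
    - {"rot":[0,0,0],"slide":[0,-5.5,8.8],"hand":1}
    - {"rot":[0,0,0],"slide":[0,-5.5,8.8],"hand":1}
    - {"rot":[0,0,0],"slide":[0,-5.5,8.8],"hand":1}
    - {"rot":[0,0,0],"slide":[0,-5.5,8.8],"hand":1}

```text
clock: 38.6
position: [0.5182, -0.256, 0.0134]
eef_rot: [0.246, 0.866, 0.42, 0.118]
force: [-2.9, 1.4, 7.3]
grip_width: 0.471
```

```bash
python3 - <<'E'
from h import *
info();s,p,M=st();print('G',p-.0187*M.as_matrix()[:,2])
for a in(-.55,.24,1.021):
    Rt=tilt(.9,a);print(a);go(gp([.509,-.25,.12],Rt),Rt)
E
```

```text
t 38.6 p [ 0.5182 -0.256   0.0134] yaw 0.902 z [ 0.411 -0.326 -0.851] F [-2.9  1.4  7.3] w 0.471 q [-0.67  0.14  2.19 -0.01  0.26 -1.56]
G [ 0.51051178 -0.24985543  0.02930864]
-0.55
slide [-0.12, 4.66, -7.78] rot [0.003, -0.0, 0.003] deg 0.2 dist 9.1
0.24
slide [-0.11, 3.34, -8.33] rot [0.793, 0.001, 0.002] deg 45.4 dist 9.0
1.021
slide [-0.11, 2.8, -9.65] rot [1.574, 0.002, 0.002] deg 90.2 dist 10.0
```

Call:
arm_command:
  steps:
    - {"rot":[0,0,0],"slide":[0.0,1.6,-2.6],"hand":1}
    - {"rot":[0,0,0],"slide":[0,3.4,-5.5],"hand":1}
    - {"rot":[0.1,0,0],"slide":[-0.1,4.2,-7.4],"hand":1}
    - {"rot":[0.22,0,0],"slide":[-0.1,4.2,-7.9],"hand":1}
    - {"rot":[0.35,0,0],"slide":[-0.1,4,-8],"hand":1}
    - {"rot":[0.48,0,0],"slide":[-0.1,3.8,-8.1],"hand":1}
    - {"rot":[0.61,0,0],"slide":[-0.1,3.6,-8.2],"hand":1}
    - {"rot":[0.74,0,0],"slide":[-0.1,3.4,-8.3],"hand":1}
    - {"rot":[0.87,0,0],"slide":[-0.1,3.2,-8.4],"hand":1}
    - {"rot":[1.0,0,0],"slide":[-0.1,3.1,-8.6],"hand":1}

```text
clock: 39.6
position: [0.5032, -0.2453, 0.1037]
eef_rot: [-0.201, 0.877, 0.425, -0.098]
force: [0.7, -0.4, -0.8]
grip_width: 0.48
```

```bash
python3 - <<'E'
from h import *
info();s,p,M=st()
Rt=tilt(.9,1.021);go(gp([.509,-.25,.10],Rt),Rt);go(gp([.509,-.25,.034],Rt),Rt)
E
```

```text
t 39.6 p [ 0.5032 -0.2453  0.1037] yaw 0.902 z [-0.343  0.269 -0.9  ] F [ 0.7 -0.4 -0.8] w 0.48 q [-0.67  0.6   1.33 -0.    1.67 -1.57]
slide [-0.01, -0.18, 1.58] rot [0.57, 0.002, 0.001] deg 32.7 dist 1.6
slide [0.0, 2.7, 7.52] rot [0.57, 0.002, 0.001] deg 32.7 dist 8.0
```

Call:
arm_command:
  steps:
    - {"rot":[0.14,0,0],"slide":[0,0,0.4],"hand":1}
    - {"rot":[0.28,0,0],"slide":[0,0,0.8],"hand":1}
    - {"rot":[0.42,0,0],"slide":[0,-0.1,1.2],"hand":1}
    - {"rot":[0.57,0,0],"slide":[0,-0.1,1.6],"hand":1}
    - {"rot":[0.57,0,0],"slide":[0,0.8,3.5],"hand":1}
    - {"rot":[0.57,0,0],"slide":[0,1.7,5.4],"hand":1}
    - {"rot":[0.57,0,0],"slide":[0,2.3,6.7],"hand":1}
    - {"rot":[0.57,0,0],"slide":[0,2.7,7.5],"hand":1}
    - {"rot":[0.57,0,0],"slide":[0,2.7,7.5],"hand":1}

```text
clock: 40.5
position: [0.4963, -0.2398, 0.0242]
eef_rot: [-0.439, 0.785, 0.38, -0.213]
force: [-0.5, 0.5, -1.0]
grip_width: 0.484
```

```bash
python3 - <<'E'
from h import *
info();s,p,M=st();print('G',p-.0187*M.as_matrix()[:,2], 'tilt',np.degrees(np.arccos(-M.as_matrix()[2,2])))
im=grab('side','s21')
cv2.imwrite('pics/s21c.png',cv2.resize(im[180:384,170:400,::-1],None,fx=3.4,fy=2.9,interpolation=cv2.INTER_CUBIC))
E
```

```text
t 40.5 p [ 0.4963 -0.2398  0.0242] yaw 0.902 z [-0.669  0.528 -0.523] F [-0.5  0.5 -1. ] w 0.484 q [-0.67  1.18  0.8  -0.    2.18 -1.57]
G [ 0.5088584  -0.24971226  0.03395671] tilt 58.478081463961566
```

View pics/s21c.png

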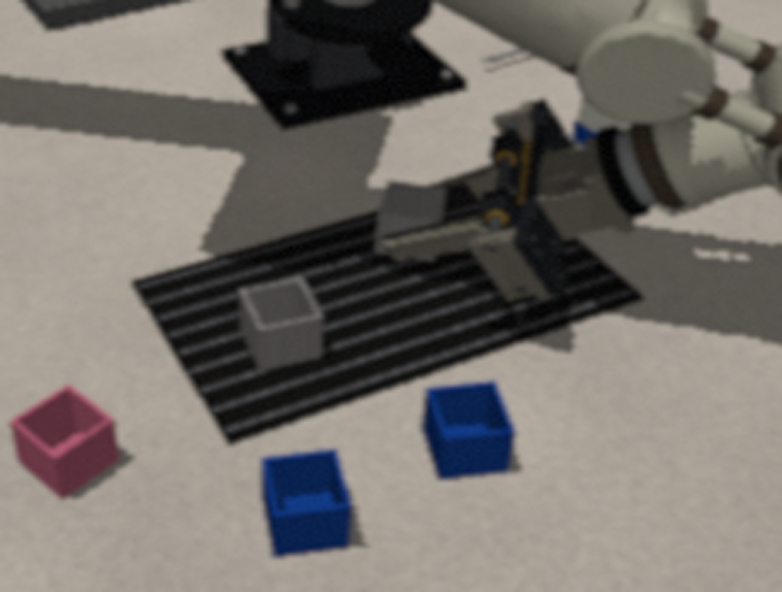

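Creep down (3 mm steps), still held upside down.

Call:
arm_command:
  steps:
    - {"rot":[0,0,0],"slide":[0,0.13,0.08],"hand":1}
    - {"rot":[0,0,0],"slide":[0,0.26,0.16],"hand":1}
    - {"rot":[0,0,0],"slide":[0,0.36,0.22],"hand":1}
    - {"rot":[0,0,0],"slide":[0,0.36,0.22],"hand":1}

```text
clock: 40.95
position: [0.4968, -0.2403, 0.021]
eef_rot: [-0.439, 0.786, 0.38, -0.213]
force: [-0.3, 0.3, -1.4]
grip_width: 0.475
```

Call:
arm_command:
  steps:
    - {"rot":[0,0,0],"slide":[0,0.1,0.06],"hand":1}
    - {"rot":[0,0,0],"slide":[0,0.2,0.12],"hand":1}
    - {"rot":[0,0,0],"slide":[0,0.2,0.12],"hand":1}

```text
clock: 41.25
position: [0.4967, -0.2402, 0.0184]
eef_rot: [-0.439, 0.786, 0.38, -0.213]
force: [-0.9, 0.0, -0.5]
grip_width: 0.477
```

Call:
arm_command:
  steps:
    - {"rot":[0,0,0],"slide":[0,0.1,0.06],"hand":1}
    - {"rot":[0,0,0],"slide":[0,0.2,0.12],"hand":1}
    - {"rot":[0,0,0],"slide":[0,0.2,0.12],"hand":1}

```text
clock: 41.55
position: [0.4966, -0.2401, 0.0158]
eef_rot: [-0.439, 0.786, 0.38, -0.213]
force: [-0.7, 0.6, -0.7]
grip_width: 0.477
```

Call:
arm_command:
  steps:
    - {"rot":[0,0,0],"slide":[0,0.1,0.06],"hand":1}
    - {"rot":[0,0,0],"slide":[0,0.2,0.12],"hand":1}
    - {"rot":[0,0,0],"slide":[0,0.2,0.12],"hand":1}

```text
clock: 41.85
position: [0.4968, -0.2402, 0.0154]
eef_rot: [-0.44, 0.785, 0.38, -0.214]
force: [-0.7, 0.1, 6.5]
grip_width: 0.476
```

```bash
python3 - <<'E'
from h import *
info()
im=grab('side','s22')
cv2.imwrite('pics/s22c.png',cv2.resize(im[210:310,250:350,::-1],None,fx=6,fy=6,interpolation=cv2.INTER_CUBIC))
E
```

```text
t 41.85 p [ 0.4968 -0.2402  0.0154] yaw 0.902 z [-0.67   0.528 -0.522] F [-0.7  0.1  6.5] w 0.476 q [-0.67  1.2   0.79 -0.    2.17 -1.57]
```

View pics/s22c.png

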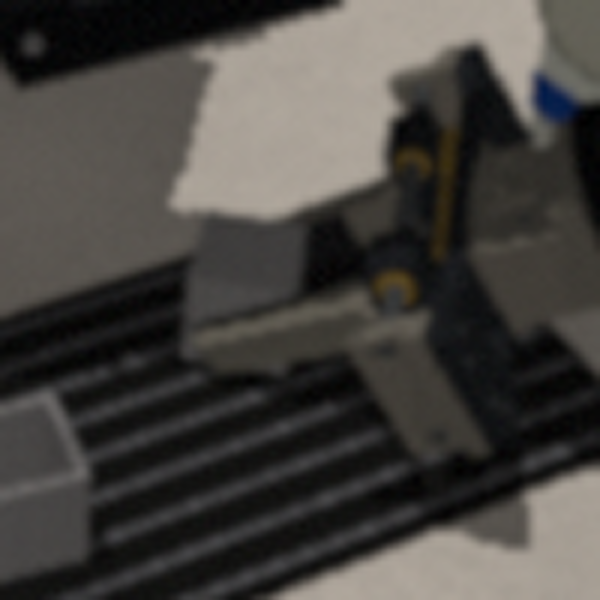

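Call:
arm_command:
  steps:
    - {"rot":[0,0,0],"slide":[0,0,0],"hand":0}
    - {"rot":[0,0,0],"slide":[0,0,0],"hand":0}
    - {"rot":[0,0,0],"slide":[0,0,0],"hand":0}
    - {"rot":[0,0,0],"slide":[0,0,0],"hand":0}
    - {"rot":[0,0,0],"slide":[0,-2,-1.2],"hand":0}
    - {"rot":[0,0,0],"slide":[0,-5,-3],"hand":0}
    - {"rot":[-0.14,0,0],"slide":[0,-8,-5],"hand":0}
    - {"rot":[-0.28,0,0],"slide":[0,-8,-5.2],"hand":0}
    - {"rot":[-0.42,0,0],"slide":[0,-7.9,-5.4],"hand":0}
    - {"rot":[-0.56,0,0],"slide":[0,-7.8,-5.6],"hand":0}

```text
clock: 42.9
position: [0.5032, -0.2452, 0.1122]
eef_rot: [-0.202, 0.877, 0.425, -0.098]
force: [0.4, 0.3, 0.6]
grip_width: 1.003
```

```bash
python3 - <<'E'
from h import *
info()
im=grab('side','s23')
cv2.imwrite('pics/s23c.png',cv2.resize(im[180:384,170:400,::-1],None,fx=3.4,fy=2.9,interpolation=cv2.INTER_CUBIC))
go([.505,-.247,.16],.9)
E
```

```text
t 42.9 p [ 0.5032 -0.2452  0.1122] yaw 0.902 z [-0.344  0.271 -0.899] F [0.4 0.3 0.6] w 1.003 q [-0.67  0.59  1.32 -0.    1.69 -1.57]
slide [-0.1, -1.54, -4.44] rot [-0.451, 0.002, 0.003] deg 25.9 dist 4.7
```

View pics/s23c.png

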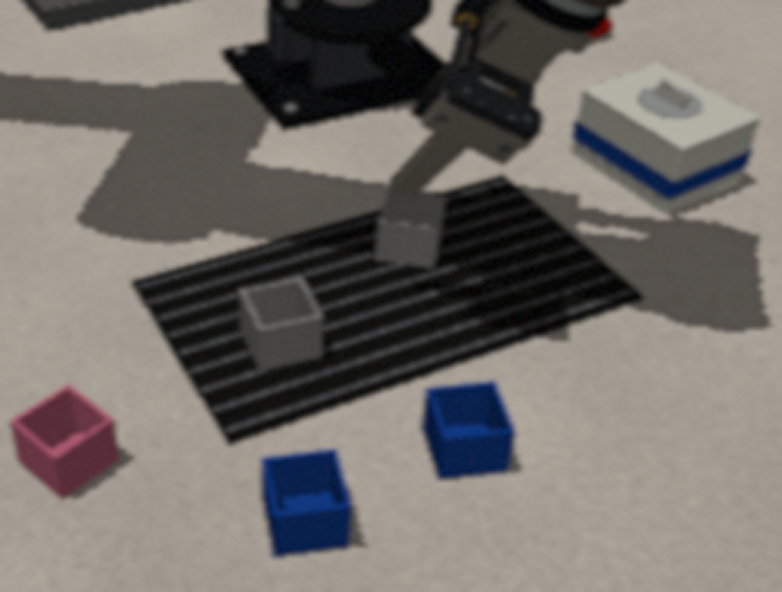

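Flipped. Go vertical and look down from above to verify.

Call:
arm_command:
  steps:
    - {"rot":[-0.14,0,0],"slide":[0,-0.3,-2],"hand":0}
    - {"rot":[-0.28,0,0],"slide":[0,-1,-3],"hand":0}
    - {"rot":[-0.42,0,0],"slide":[0,-1.5,-4.4],"hand":0}
    - {"rot":[-0.451,0,0],"slide":[0,-1.5,-4.4],"hand":0}
    - {"rot":[-0.451,0,0],"slide":[0,-1.5,-4.4],"hand":0}

```text
clock: 43.45
position: [0.5054, -0.2458, 0.1601]
eef_rot: [-0.0, 0.9, 0.437, -0.001]
force: [-0.1, -0.5, 0.2]
grip_width: 0.999
```

```bash
python3 - <<'E'
from h import *
info()
grab('wrist','w24');P=cam('wrist')
r=arm.place_of('cup1','wrist');print([(np.round(x['uv'],1).tolist(),round(x['score'],2),at_z('wrist',x['uv'],.05,P).round(4).tolist()) for x in r[:6]])
E
```

```text
t 43.45 p [ 0.5054 -0.2458  0.1601] yaw 0.904 z [-0.002 -0.    -1.   ] F [-0.1 -0.5  0.2] w 0.999 q [-0.67  0.17  1.69 -0.    1.28 -1.57]
[([12.4, 165.2], 0.84, [0.3398, -0.415, 0.05]), ([92.3, 233.8], 0.84, [0.4378, -0.4069, 0.05]), ([253.2, 194.7], 0.68, [0.508, -0.2495, 0.05]), ([131.7, 118.1], 0.67, [0.3799, -0.2924, 0.05])]
```

View pics/w24.png

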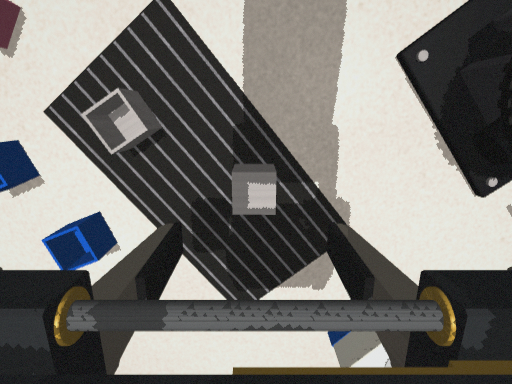

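```bash
python3 - <<'E'
from h import *
go([.508,-.249,.022],.902)
E
```

```text
slide [-0.05, 0.37, 13.71] rot [-0.003, 0.001, 0.001] deg 0.2 dist 13.7
```

Call:
arm_command:
  steps:
    - {"rot":[0,0,0],"slide":[0,0.4,4],"hand":0}
    - {"rot":[0,0,0],"slide":[0,0.4,8.5],"hand":0}
    - {"rot":[0,0,0],"slide":[0,0.4,12.5],"hand":0.2}
    - {"rot":[0,0,0],"slide":[0,0.4,13.8],"hand":0.4}
    - {"rot":[0,0,0],"slide":[0,0.4,13.8],"hand":1}
    - {"rot":[0,0,0],"slide":[0,0.4,13.8],"hand":1}
    - {"rot":[0,0,0],"slide":[0,0.4,13.8],"hand":1}
    - {"rot":[0,0,0],"slide":[0,0.4,13.8],"hand":1}
    - {"rot":[0,0,0],"slide":[0,0.4,13.8],"hand":1}
    - {"rot":[0,0,0],"slide":[0,0.4,13.8],"hand":1}

```text
clock: 44.55
position: [0.5098, -0.2498, 0.023]
eef_rot: [0.001, 0.9, 0.437, -0.0]
force: [-0.3, 1.5, 6.7]
grip_width: 0.479
```

```bash
python3 - <<'E'
from h import *
info();go([.35,-.232,.09],0.0)
E
```

```text
t 44.55 p [ 0.5098 -0.2498  0.023 ] yaw 0.903 z [-0.    -0.001 -1.   ] F [-0.3  1.5  6.7] w 0.479 q [-0.67  0.37  1.76 -0.    1.02 -1.57]
slide [-8.5, -13.64, -6.7] rot [0.001, 0.001, 0.903] deg 51.8 dist 17.4
```

Call:
arm_command:
  steps:
    - {"rot":[0,0,0],"slide":[0,0,-3.5],"hand":1}
    - {"rot":[0,0,0.1],"slide":[0,0,-6.7],"hand":1}
    - {"rot":[0,0,0.22],"slide":[-1.5,-2.4,-6.7],"hand":1}
    - {"rot":[0,0,0.34],"slide":[-3,-4.8,-6.7],"hand":1}
    - {"rot":[0,0,0.46],"slide":[-4.5,-7.2,-6.7],"hand":1}
    - {"rot":[0,0,0.58],"slide":[-6,-9.6,-6.7],"hand":1}
    - {"rot":[0,0,0.7],"slide":[-7.5,-12,-6.7],"hand":1}
    - {"rot":[0,0,0.82],"slide":[-8.5,-13.6,-6.7],"hand":1}
    - {"rot":[0,0,0.903],"slide":[-8.5,-13.6,-6.7],"hand":1}
    - {"rot":[0,0,0.903],"slide":[-8.5,-13.6,-6.7],"hand":1}

```text
clock: 45.55
position: [0.35, -0.2323, 0.0903]
eef_rot: [0.001, 1.0, -0.0, 0.0]
force: [-0.5, 0.6, -0.3]
grip_width: 0.477
```

```bash
python3 - <<'E'
from h import *
info();go([.35,-.232,.0245],0.0)
grab('wrist','w25')
im=grab('side','s25')
cv2.imwrite('pics/s25c.png',cv2.resize(im[180:384,170:400,::-1],None,fx=3.4,fy=2.9,interpolation=cv2.INTER_CUBIC))
E
```

```text
t 45.55 p [ 0.35   -0.2323  0.0903] yaw -0.0 z [ 0.    -0.002 -1.   ] F [-0.5  0.6 -0.3] w 0.477 q [-0.87 -0.12  2.14 -0.    1.12 -0.87]
slide [-0.01, -0.04, 6.58] rot [0.002, -0.0, -0.0] deg 0.1 dist 6.6
```

View pics/w25.png

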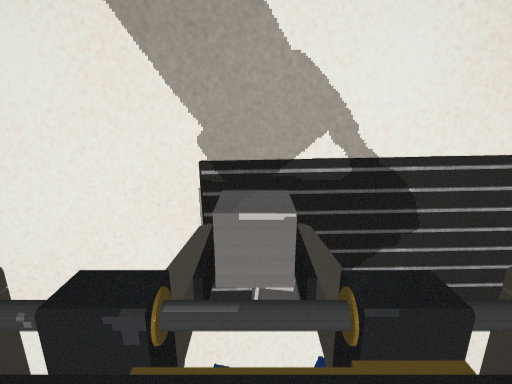

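View pics/s25c.png

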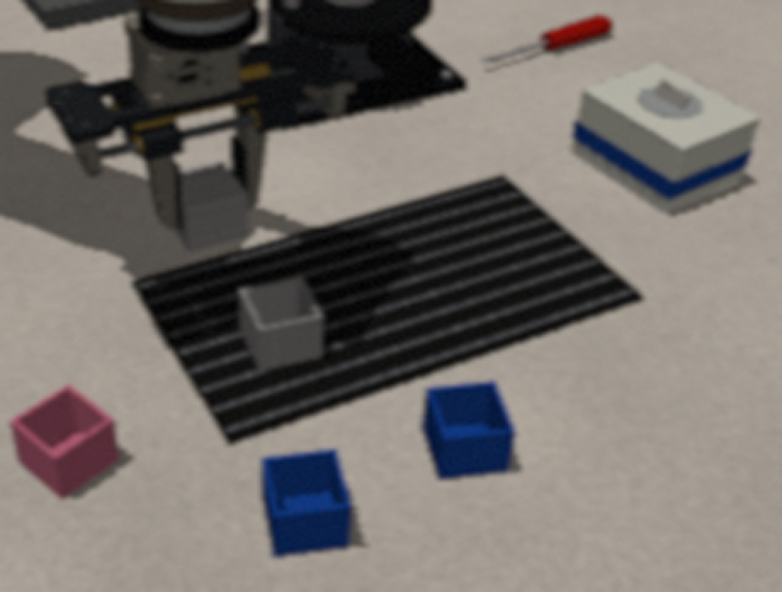

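```bash
python3 - <<'E'
from h import *
P=cam('wrist');print(at_z('wrist',(200,162),.004,P),at_z('wrist',(510,156),.004,P),at_z('wrist',(203,222),.004,P))
E
```

```text
[ 0.3027201  -0.19970689  0.004     ] [ 0.57634676 -0.19368376  0.004     ] [ 0.30276697 -0.25666692  0.004     ]
```

Call:
arm_command:
  steps:
    - {"rot":[0,0,0],"slide":[0,0,3],"hand":1}
    - {"rot":[0,0,0],"slide":[0,0,5.5],"hand":1}
    - {"rot":[0,0,0],"slide":[0,0,6.3],"hand":1}
    - {"rot":[0,0,0],"slide":[0,0,6.6],"hand":1}
    - {"rot":[0,0,0],"slide":[0,0,6.8],"hand":1}
    - {"rot":[0,0,0],"slide":[0,0,6.8],"hand":1}

```text
clock: 46.25
position: [0.3513, -0.2333, 0.0233]
eef_rot: [0.002, 1.0, 0.002, 0.001]
force: [0.9, -0.4, 0.1]
grip_width: 0.475
```

Call:
arm_command:
  steps:
    - {"rot":[0,0,0],"slide":[0,0,0.15],"hand":1}
    - {"rot":[0,0,0],"slide":[0,0,0.25],"hand":1}

```text
clock: 46.45
position: [0.3518, -0.2338, 0.023]
eef_rot: [0.002, 1.0, 0.002, 0.001]
force: [-7.1, 7.2, 26.0]
grip_width: 0.478
```

Contact. Release, lift and shift towards B.

Call:
arm_command:
  steps:
    - {"rot":[0,0,0],"slide":[0,0,-0.1],"hand":0}
    - {"rot":[0,0,0],"slide":[0,0,-0.1],"hand":0}
    - {"rot":[0,0,0],"slide":[0,0,-0.1],"hand":0}
    - {"rot":[0,0,0],"slide":[0,0,-0.1],"hand":0}
    - {"rot":[0,0,0],"slide":[0,0,-3],"hand":0}
    - {"rot":[0,0,0],"slide":[0,0,-7],"hand":0}
    - {"rot":[0,0,0],"slide":[0,0,-12],"hand":0}
    - {"rot":[0,0,0],"slide":[0,0,-15],"hand":0}
    - {"rot":[0,0,0],"slide":[0,0,-15],"hand":0}

```text
clock: 47.35
position: [0.3538, -0.2358, 0.1778]
eef_rot: [0.005, 1.0, 0.002, 0.004]
force: [-0.7, 0.1, 0.4]
grip_width: 1.0
```

```bash
python3 - <<'E'
from h import *
info()
im=grab('wrist','w26');P=cam('wrist')
r=arm.place_of('cup1','wrist');print([(np.round(x['uv'],1).tolist(),round(x['score'],2),at_z('wrist',x['uv'],.004,P).round(4).tolist()) for x in r[:6]])
cv2.imwrite('pics/w26.png',cv2.resize(im[:,:,::-1],(800,600),interpolation=cv2.INTER_CUBIC))
go([.3715,-.3074,.10],-.124);go([.3715,-.3074,.10],1.45)
E
```

```text
t 47.35 p [ 0.3538 -0.2358  0.1778] yaw 0.004 z [ 0.008 -0.011 -1.   ] F [-0.7  0.1  0.4] w 1.0 q [-0.87 -0.23  2.05 -0.    1.31 -0.88]
[([249.4, 179.9], 0.8, [0.3478, -0.2389, 0.004]), ([146.5, 258.6], 0.61, [0.2139, -0.3444, 0.004]), ([266.2, 229.6], 0.57, [0.3689, -0.3033, 0.004])]
slide [1.94, 7.38, 7.32] rot [0.004, -0.002, 0.128] deg 7.3 dist 10.6
slide [1.94, 7.38, 7.32] rot [0.004, 0.001, -1.446] deg 82.9 dist 10.6
```

View pics/w26.png

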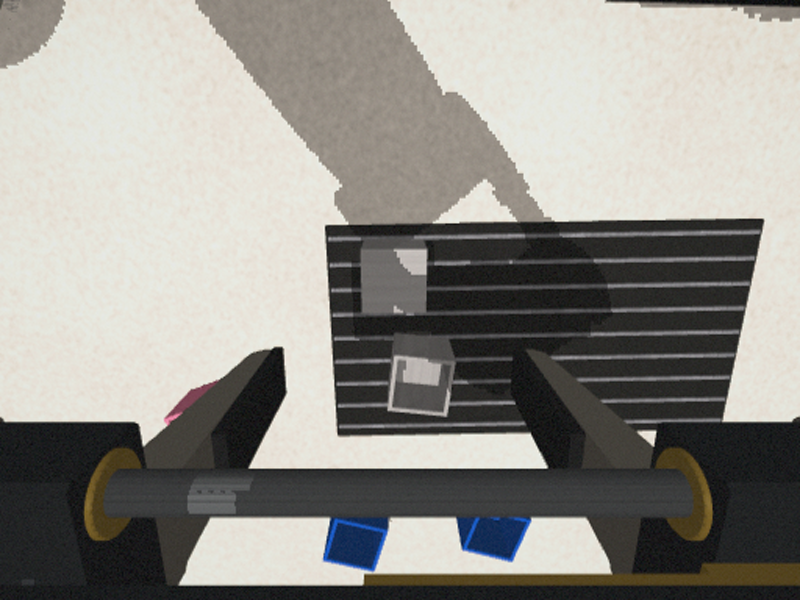

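Call:
arm_command:
  steps:
    - {"rot":[0,0,0.128],"slide":[1.8,4.5,1],"hand":0}
    - {"rot":[0,0,0.128],"slide":[1.8,7.2,4],"hand":0}
    - {"rot":[0,0,0.128],"slide":[1.8,7.2,7],"hand":0}
    - {"rot":[0,0,0.128],"slide":[1.8,7.2,7],"hand":0}

```text
clock: 47.85
position: [0.3667, -0.3018, 0.0969]
eef_rot: [-0.003, 0.998, -0.063, -0.003]
force: [-0.4, 0.7, -0.2]
grip_width: 1.001
```

```bash
python3 - <<'E'
from h import *
info()
im=grab('wrist','w27');P=cam('wrist')
r=arm.place_of('cup1','wrist');print([(np.round(x['uv'],1).tolist(),round(x['score'],2),at_z('wrist',x['uv'],.004,P).round(4).tolist()) for x in r[:6]])
go([.3710,-.3065,.022],-.124)
E
```

```text
t 47.85 p [ 0.3667 -0.3018  0.0969] yaw -0.125 z [-0.006  0.007 -1.   ] F [-0.4  0.7 -0.2] w 1.001 q [-0.94  0.03  1.98 -0.    1.14 -0.82]
[([232.7, 333.6], 0.89, [0.3248, -0.4565, 0.004]), ([336.6, 312.6], 0.89, [0.4389, -0.4432, 0.004]), ([224.8, 123.5], 0.8, [0.3502, -0.234, 0.004]), ([258.5, 201.8], 0.6, [0.3711, -0.3099, 0.004]), ([105.1, 256.3], 0.58, [0.2102, -0.3482, 0.004])]
slide [0.22, 0.21, 7.97] rot [0.0, 0.001, -0.0] deg 0.1 dist 8.0
```

View pics/w27.png

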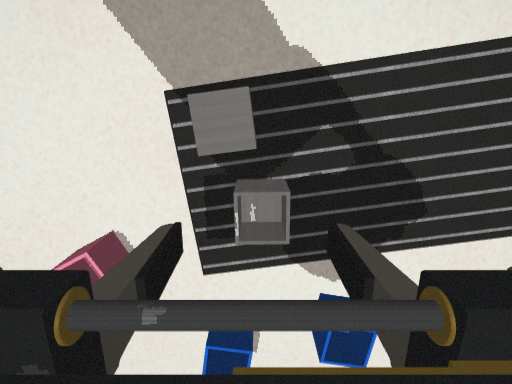

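Call:
arm_command:
  steps:
    - {"rot":[0,0,0],"slide":[0.25,0.35,3.5],"hand":0}
    - {"rot":[0,0,0],"slide":[0.25,0.35,6.5],"hand":0.2}
    - {"rot":[0,0,0],"slide":[0.25,0.35,7.5],"hand":0.4}
    - {"rot":[0,0,0],"slide":[0.25,0.35,7.5],"hand":1}
    - {"rot":[0,0,0],"slide":[0.25,0.35,7.5],"hand":1}
    - {"rot":[0,0,0],"slide":[0.25,0.35,7.5],"hand":1}
    - {"rot":[0,0,0],"slide":[0.25,0.35,7.5],"hand":1}
    - {"rot":[0,0,0],"slide":[0.25,0.35,7.5],"hand":1}
    - {"rot":[0,0,0],"slide":[0.25,0.35,7.5],"hand":1}

```text
clock: 48.85
position: [0.3718, -0.3088, 0.028]
eef_rot: [0.001, 0.998, -0.062, 0.0]
force: [-0.6, 1.5, 6.4]
grip_width: 0.475
```

```bash
python3 - <<'E'
from h import *
info();go([.517,-.257,.09],.9)
E
```

```text
t 48.85 p [ 0.3718 -0.3088  0.028 ] yaw -0.124 z [ 0.    -0.002 -1.   ] F [-0.6  1.5  6.4] w 0.475 q [-0.94  0.16  2.   -0.    0.98 -0.82]
slide [13.77, -6.93, -6.2] rot [0.002, 0.0, -1.024] deg 58.7 dist 16.6
```

Call:
arm_command:
  steps:
    - {"rot":[0,0,0],"slide":[0,0,-3],"hand":1}
    - {"rot":[0,0,-0.1],"slide":[0,0,-6.2],"hand":1}
    - {"rot":[0,0,-0.22],"slide":[2.5,-1.2,-6.2],"hand":1}
    - {"rot":[0,0,-0.34],"slide":[5,-2.5,-6.2],"hand":1}
    - {"rot":[0,0,-0.46],"slide":[7.5,-3.8,-6.2],"hand":1}
    - {"rot":[0,0,-0.58],"slide":[10,-5,-6.2],"hand":1}
    - {"rot":[0,0,-0.7],"slide":[12,-6,-6.2],"hand":1}
    - {"rot":[0,0,-0.82],"slide":[13.8,-6.9,-6.2],"hand":1}
    - {"rot":[0,0,-0.94],"slide":[13.8,-6.9,-6.2],"hand":1}
    - {"rot":[0,0,-1.024],"slide":[13.8,-6.9,-6.2],"hand":1}

```text
clock: 49.85
position: [0.5176, -0.2568, 0.0898]
eef_rot: [0.001, 0.899, 0.437, -0.0]
force: [-0.8, -0.0, -0.8]
grip_width: 0.476
```

```bash
python3 - <<'E'
from h import *
info();go([.517,-.257,.029],.9)
im=grab('side','s28')
cv2.imwrite('pics/s28c.png',cv2.resize(im[180:384,170:400,::-1],None,fx=3.4,fy=2.9,interpolation=cv2.INTER_CUBIC))
E
```

```text
t 49.85 p [ 0.5176 -0.2568  0.0898] yaw 0.905 z [ 0.    -0.002 -1.   ] F [-0.8 -0.  -0.8] w 0.476 q [-0.67  0.29  1.7  -0.    1.15 -1.57]
slide [-0.04, -0.04, 6.08] rot [0.001, 0.001, 0.005] deg 0.3 dist 6.1
```

View pics/s28c.png

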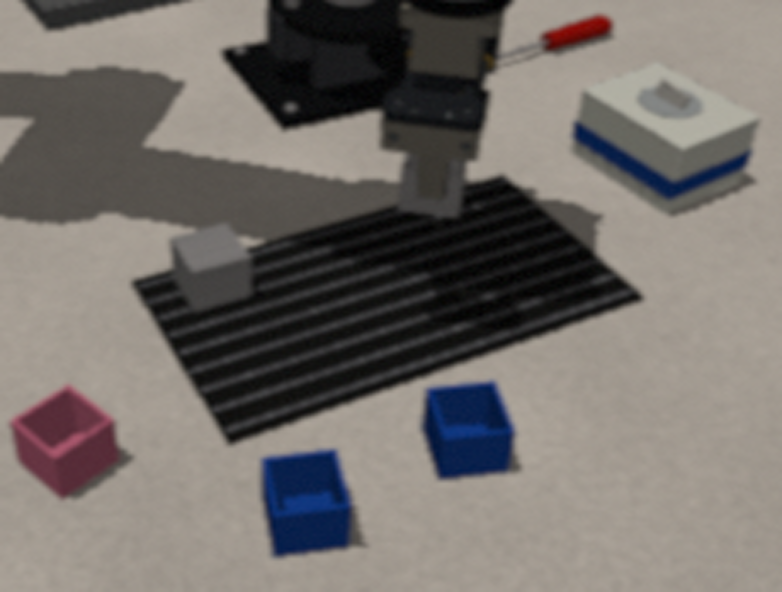

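Call:
arm_command:
  steps:
    - {"rot":[0,0,0],"slide":[0,0,3],"hand":1}
    - {"rot":[0,0,0],"slide":[0,0,5],"hand":1}
    - {"rot":[0,0,0],"slide":[0,0,5.8],"hand":1}
    - {"rot":[0,0,0],"slide":[0,0,6.1],"hand":1}
    - {"rot":[0,0,0],"slide":[0,0,6.3],"hand":1}
    - {"rot":[0,0,0],"slide":[0,0,6.3],"hand":1}

```text
clock: 50.5
position: [0.5181, -0.2578, 0.0282]
eef_rot: [0.002, 0.899, 0.438, 0.0]
force: [0.6, 0.4, -0.3]
grip_width: 0.479
```

Call:
arm_command:
  steps:
    - {"rot":[0,0,0],"slide":[0,0,0.12],"hand":1}
    - {"rot":[0,0,0],"slide":[0,0,0.2],"hand":1}
    - {"rot":[0,0,0],"slide":[0,0,0.2],"hand":1}

```text
clock: 50.8
position: [0.5191, -0.2585, 0.0281]
eef_rot: [0.003, 0.899, 0.438, 0.001]
force: [-2.7, 1.8, 7.1]
grip_width: 0.477
```

Call:
arm_command:
  steps:
    - {"rot":[0,0,0],"slide":[0,0,0],"hand":0}
    - {"rot":[0,0,0],"slide":[0,0,0],"hand":0}
    - {"rot":[0,0,0],"slide":[0,0,0],"hand":0}
    - {"rot":[0,0,0],"slide":[0,0,0],"hand":0}
    - {"rot":[0,0,0],"slide":[0,0,-2],"hand":0}
    - {"rot":[0,0,0],"slide":[0,0,-5],"hand":0}
    - {"rot":[0,0,0],"slide":[0,0,-8],"hand":0}
    - {"rot":[0,0,0],"slide":[0,0,-9],"hand":0}

```text
clock: 51.6
position: [0.5204, -0.2594, 0.1214]
eef_rot: [0.005, 0.899, 0.438, 0.002]
force: [0.3, 0.2, -0.4]
grip_width: 0.999
```

```bash
python3 - <<'E'
from h import *
info()
Rt=tilt(.9,-.55);go(gp([.517,-.257,.13],Rt),Rt)
E
```

```text
t 51.6 p [ 0.5204 -0.2594  0.1214] yaw 0.906 z [ 0.008 -0.008 -1.   ] F [ 0.3  0.2 -0.4] w 0.999 q [-0.67  0.25  1.68 -0.    1.2  -1.58]
slide [-0.03, 0.55, 0.74] rot [-0.539, -0.0, 0.007] deg 30.9 dist 0.9
```

Call:
arm_command:
  steps:
    - {"rot":[-0.14,0,0.007],"slide":[0,-0.5,-1],"hand":0}
    - {"rot":[-0.28,0,0.007],"slide":[0,-0.5,-1],"hand":0}
    - {"rot":[-0.42,0,0.007],"slide":[0,0,-0.5],"hand":0}
    - {"rot":[-0.539,0,0.007],"slide":[0,0.55,0.7],"hand":0}
    - {"rot":[-0.539,0,0.007],"slide":[0,0.55,0.7],"hand":0}
    - {"rot":[-0.539,0,0.007],"slide":[0,0.55,0.7],"hand":0}

```text
clock: 52.2
position: [0.5242, -0.2623, 0.1136]
eef_rot: [0.243, 0.867, 0.419, 0.117]
force: [0.7, -0.1, 0.9]
grip_width: 1.001
```

```bash
python3 - <<'E'
from h import *
info()
grab('wrist','w29');P=cam('wrist')
e=np.array([np.sin(.9),-np.cos(.9),0]);j=np.array([np.cos(.9),np.sin(.9),0]);c=np.array([.517,-.257,.05])
print(proj('wrist',[c+(-e+j)*.022,c+(-e-j)*.022,c+(e-j)*.022,c+(e+j)*.022],P))
Rt=tilt(.9,-.55);go(gp([.517,-.257,.029],Rt),Rt)
E
```

```text
t 52.2 p [ 0.5242 -0.2623  0.1136] yaw 0.9 z [ 0.407 -0.323 -0.855] F [ 0.7 -0.1  0.9] w 1.001 q [-0.67 -0.06  2.14 -0.    0.52 -1.57]
[[284.95256254 131.33169605]
 [222.22289939 131.34243311]
 [226.64902962 176.58596071]
 [280.82634486 176.5833529 ]]
slide [-0.03, -5.45, 8.68] rot [-0.0, -0.0, -0.001] deg 0.0 dist 10.3
```

View pics/w29.png

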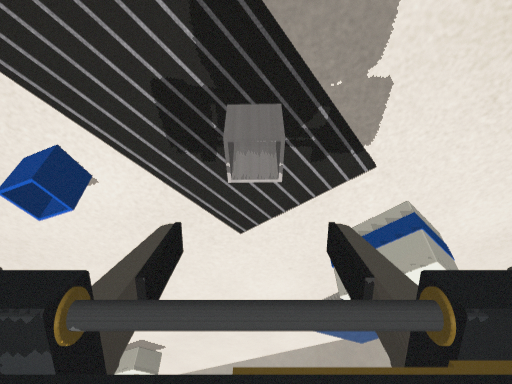

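Call:
arm_command:
  steps:
    - {"rot":[0,0,0],"slide":[0,-1.5,2.4],"hand":0}
    - {"rot":[0,0,0],"slide":[0,-3.4,5.6],"hand":0}
    - {"rot":[0,0,0],"slide":[0,-5,8.2],"hand":0.2}
    - {"rot":[0,0,0],"slide":[0,-5.3,8.7],"hand":0.4}
    - {"rot":[0,0,0],"slide":[0,-5.3,8.7],"hand":1}
    - {"rot":[0,0,0],"slide":[0,-5.3,8.7],"hand":1}
    - {"rot":[0,0,0],"slide":[0,-5.3,8.7],"hand":1}
    - {"rot":[0,0,0],"slide":[0,-5.3,8.7],"hand":1}
    - {"rot":[0,0,0],"slide":[0,-5.3,8.7],"hand":1}
    - {"rot":[0,0,0],"slide":[0,-5.3,8.7],"hand":1}

```text
clock: 53.25
position: [0.5269, -0.2645, 0.0155]
eef_rot: [0.246, 0.866, 0.418, 0.119]
force: [-2.7, 0.6, 7.0]
grip_width: 0.476
```

```bash
python3 - <<'E'
from h import *
info();s,p,M=st();print('G',p-.0187*M.as_matrix()[:,2])
for a in(-.55,.24,1.021):
    Rt=tilt(.9,a);print(a);go(gp([.512,-.252,.12],Rt),Rt)
E
```

```text
t 53.25 p [ 0.5269 -0.2645  0.0155] yaw 0.9 z [ 0.411 -0.326 -0.851] F [-2.7  0.6  7. ] w 0.476 q [-0.67  0.16  2.16 -0.    0.27 -1.57]
G [ 0.51924151 -0.25840016  0.03139052]
-0.55
slide [0.05, 3.83, -8.05] rot [0.003, -0.0, -0.0] deg 0.2 dist 8.9
0.24
slide [0.05, 2.5, -8.61] rot [0.793, -0.0, -0.0] deg 45.4 dist 9.0
1.021
slide [0.05, 1.96, -9.92] rot [1.574, -0.0, -0.0] deg 90.2 dist 10.1
```

Call:
arm_command:
  steps:
    - {"rot":[0,0,0],"slide":[0.0,1.6,-2.6],"hand":1}
    - {"rot":[0,0,0],"slide":[0,3.2,-5.5],"hand":1}
    - {"rot":[0.1,0,0],"slide":[0,3.6,-7.7],"hand":1}
    - {"rot":[0.22,0,0],"slide":[0,3.4,-8.2],"hand":1}
    - {"rot":[0.35,0,0],"slide":[0,3.2,-8.3],"hand":1}
    - {"rot":[0.48,0,0],"slide":[0,3,-8.4],"hand":1}
    - {"rot":[0.61,0,0],"slide":[0,2.8,-8.5],"hand":1}
    - {"rot":[0.74,0,0],"slide":[0,2.6,-8.6],"hand":1}
    - {"rot":[0.87,0,0],"slide":[0,2.4,-8.7],"hand":1}
    - {"rot":[1.0,0,0],"slide":[0,2.3,-8.9],"hand":1}

```text
clock: 54.25
position: [0.506, -0.2479, 0.1042]
eef_rot: [-0.201, 0.878, 0.424, -0.097]
force: [0.8, -0.8, -0.6]
grip_width: 0.485
```

```bash
python3 - <<'E'
from h import *
info();s,p,M=st()
Rt=tilt(.9,1.021);go(gp([.512,-.252,.09],Rt),Rt);go(gp([.512,-.252,.029],Rt),Rt)
E
```

```text
t 54.25 p [ 0.506  -0.2479  0.1042] yaw 0.9 z [-0.341  0.271 -0.9  ] F [ 0.8 -0.8 -0.6] w 0.485 q [-0.67  0.6   1.31  0.    1.67 -1.57]
slide [0.06, 0.26, 2.53] rot [0.57, -0.001, 0.0] deg 32.7 dist 2.5
slide [0.05, 2.92, 8.02] rot [0.57, -0.001, 0.0] deg 32.7 dist 8.5
```

Call:
arm_command:
  steps:
    - {"rot":[0.14,0,0],"slide":[0,0.1,0.6],"hand":1}
    - {"rot":[0.28,0,0],"slide":[0,0.1,1.2],"hand":1}
    - {"rot":[0.42,0,0],"slide":[0,0.2,1.8],"hand":1}
    - {"rot":[0.57,0,0],"slide":[0,0.3,2.5],"hand":1}
    - {"rot":[0.57,0,0],"slide":[0,1.1,4.2],"hand":1}
    - {"rot":[0.57,0,0],"slide":[0,2,6.1],"hand":1}
    - {"rot":[0.57,0,0],"slide":[0,2.6,7.4],"hand":1}
    - {"rot":[0.57,0,0],"slide":[0,2.9,8],"hand":1}
    - {"rot":[0.57,0,0],"slide":[0,2.9,8],"hand":1}

```text
clock: 55.15
position: [0.4992, -0.2423, 0.0198]
eef_rot: [-0.439, 0.786, 0.38, -0.212]
force: [-0.7, 0.6, -0.4]
grip_width: 0.478
```

```bash
python3 - <<'E'
from h import *
info();s,p,M=st();print('G',p-.0187*M.as_matrix()[:,2])
E
```

```text
t 55.15 p [ 0.4992 -0.2423  0.0198] yaw 0.9 z [-0.667  0.53  -0.524] F [-0.7  0.6 -0.4] w 0.478 q [-0.67  1.2   0.78  0.    2.18 -1.57]
G [ 0.51164069 -0.25224863  0.02960936]
```

Call:
arm_command:
  steps:
    - {"rot":[0,0,0],"slide":[0,0.13,0.08],"hand":1}
    - {"rot":[0,0,0],"slide":[0,0.26,0.16],"hand":1}
    - {"rot":[0,0,0],"slide":[0,0.36,0.22],"hand":1}
    - {"rot":[0,0,0],"slide":[0,0.36,0.22],"hand":1}

```text
clock: 55.55
position: [0.4993, -0.2425, 0.0159]
eef_rot: [-0.439, 0.786, 0.38, -0.212]
force: [0.1, 0.0, -0.8]
grip_width: 0.478
```

Call:
arm_command:
  steps:
    - {"rot":[0,0,0],"slide":[0,0.1,0.06],"hand":1}
    - {"rot":[0,0,0],"slide":[0,0.15,0.1],"hand":1}

```text
clock: 55.75
position: [0.4994, -0.2426, 0.0151]
eef_rot: [-0.439, 0.786, 0.38, -0.212]
force: [0.6, -0.3, 6.5]
grip_width: 0.478
```

Call:
arm_command:
  steps:
    - {"rot":[0,0,0],"slide":[0,0,0],"hand":0}
    - {"rot":[0,0,0],"slide":[0,0,0],"hand":0}
    - {"rot":[0,0,0],"slide":[0,0,0],"hand":0}
    - {"rot":[0,0,0],"slide":[0,0,0],"hand":0}
    - {"rot":[0,0,0],"slide":[0,-2,-1.2],"hand":0}
    - {"rot":[0,0,0],"slide":[0,-5,-3],"hand":0}
    - {"rot":[-0.14,0,0],"slide":[0,-8,-5],"hand":0}
    - {"rot":[-0.28,0,0],"slide":[0,-8,-5.2],"hand":0}
    - {"rot":[-0.42,0,0],"slide":[0,-7.9,-5.4],"hand":0}
    - {"rot":[-0.56,0,0],"slide":[0,-7.8,-5.6],"hand":0}

```text
clock: 56.75
position: [0.5056, -0.2476, 0.112]
eef_rot: [-0.201, 0.878, 0.424, -0.097]
force: [0.7, 0.7, 0.5]
grip_width: 0.999
```

Call:
arm_command:
  steps:
    - {"rot":[-0.14,0,0],"slide":[0,0.2,-1],"hand":0}
    - {"rot":[-0.28,0,0],"slide":[0,0.5,-2],"hand":0}
    - {"rot":[-0.42,0,0],"slide":[0,0.7,-2],"hand":0}
    - {"rot":[-0.56,0,0],"slide":[0,1.0,-2],"hand":0}
    - {"rot":[-0.7,0,0],"slide":[0,1.2,-1.5],"hand":0}
    - {"rot":[-0.84,0,0],"slide":[0,1.4,-1],"hand":0}
    - {"rot":[-1.0,0,0],"slide":[0,1.6,-0.8],"hand":0}
    - {"rot":[-1.0,0,0],"slide":[0,1.6,-0.8],"hand":0}
    - {"rot":[-1.0,0,0],"slide":[0,1.6,-0.8],"hand":0}

```text
clock: 57.65
position: [0.5192, -0.2583, 0.1121]
eef_rot: [0.243, 0.867, 0.419, 0.117]
force: [0.2, -1.3, 0.5]
grip_width: 0.999
```

```bash
python3 - <<'E'
from h import *
info()
grab('wrist','w30');P=cam('wrist')
im=grab('side','s30')
cv2.imwrite('pics/s30c.png',cv2.resize(im[180:384,170:400,::-1],None,fx=3.4,fy=2.9,interpolation=cv2.INTER_CUBIC))
Rt=tilt(.9,-.55);go(gp([.512,-.252,.029],Rt),Rt)
e=np.array([np.sin(.9),-np.cos(.9),0]);j=np.array([np.cos(.9),np.sin(.9),0]);c=np.array([.512,-.252,.048])
print(proj('wrist',[c-e*.023+j*.022,c-e*.023-j*.022,c+e*.023-j*.022,c+e*.023+j*.022],P))
E
```

```text
t 57.65 p [ 0.5192 -0.2583  0.1121] yaw 0.9 z [ 0.407 -0.323 -0.855] F [ 0.2 -1.3  0.5] w 0.999 q [-0.67 -0.08  2.16 -0.    0.51 -1.57]
slide [0.07, -5.65, 8.52] rot [0.002, 0.0, -0.001] deg 0.1 dist 10.2
[[286.34766387 128.30359923]
 [223.29297932 128.31535674]
 [227.76689565 175.95295883]
 [281.84804248 175.95144518]]
```

View pics/w30.png

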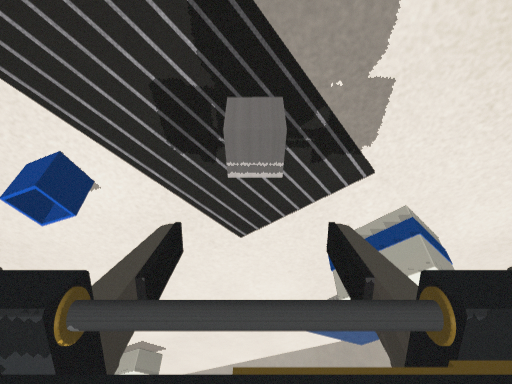

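View pics/s30c.png

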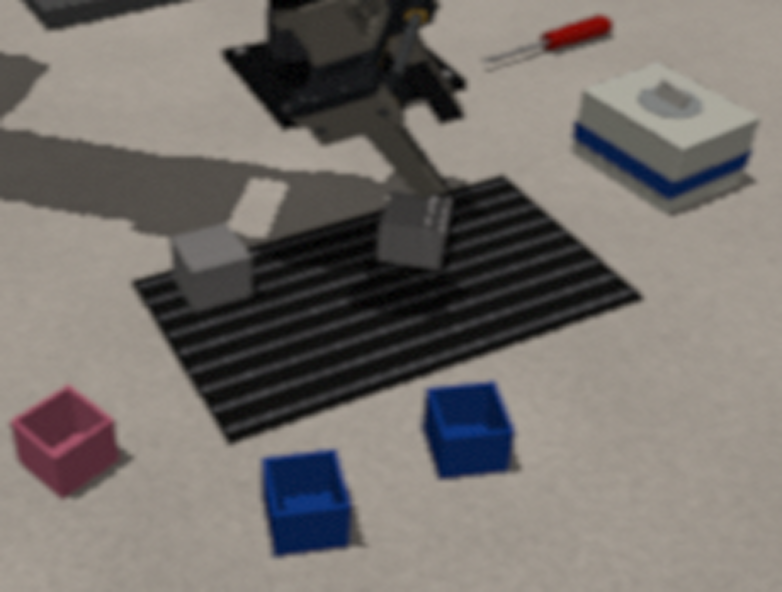

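Call:
arm_command:
  steps:
    - {"rot":[0,0,0],"slide":[0,-1.5,2.4],"hand":0}
    - {"rot":[0,0,0],"slide":[0,-3.5,5.6],"hand":0}
    - {"rot":[0,0,0],"slide":[0,-5.3,8.2],"hand":0.2}
    - {"rot":[0,0,0],"slide":[0,-5.6,8.6],"hand":0.4}
    - {"rot":[0,0,0],"slide":[0,-5.6,8.6],"hand":1}
    - {"rot":[0,0,0],"slide":[0,-5.6,8.6],"hand":1}
    - {"rot":[0,0,0],"slide":[0,-5.6,8.6],"hand":1}
    - {"rot":[0,0,0],"slide":[0,-5.6,8.6],"hand":1}
    - {"rot":[0,0,0],"slide":[0,-5.6,8.6],"hand":1}
    - {"rot":[0,0,0],"slide":[0,-5.6,8.6],"hand":1}

```text
clock: 58.75
position: [0.5209, -0.2599, 0.0144]
eef_rot: [0.247, 0.866, 0.418, 0.119]
force: [-2.3, 2.6, 7.0]
grip_width: 0.478
```

```bash
python3 - <<'E'
from h import *
info();s,p,M=st();print('G',p-.0187*M.as_matrix()[:,2])
for a in(-.55,.24,1.021):
    Rt=tilt(.9,a);print(a);go(gp([.509,-.252,.12],Rt),Rt)
E
```

```text
t 58.75 p [ 0.5209 -0.2599  0.0144] yaw 0.9 z [ 0.413 -0.328 -0.85 ] F [-2.3  2.6  7. ] w 0.478 q [-0.67  0.15  2.18 -0.    0.26 -1.57]
G [ 0.5131884  -0.25376587  0.03029332]
-0.55
slide [-0.12, 4.35, -7.85] rot [0.005, 0.0, -0.001] deg 0.3 dist 9.0
0.24
slide [-0.12, 3.02, -8.41] rot [0.795, -0.0, -0.001] deg 45.6 dist 8.9
1.021
slide [-0.12, 2.49, -9.73] rot [1.576, -0.0, -0.0] deg 90.3 dist 10.0
```

Call:
arm_command:
  steps:
    - {"rot":[0,0,0],"slide":[0.0,1.6,-2.6],"hand":1}
    - {"rot":[0,0,0],"slide":[0,3.4,-5.5],"hand":1}
    - {"rot":[0.1,0,0],"slide":[-0.1,4.0,-7.5],"hand":1}
    - {"rot":[0.22,0,0],"slide":[-0.1,3.9,-8],"hand":1}
    - {"rot":[0.35,0,0],"slide":[-0.1,3.7,-8.1],"hand":1}
    - {"rot":[0.48,0,0],"slide":[-0.1,3.5,-8.2],"hand":1}
    - {"rot":[0.61,0,0],"slide":[-0.1,3.3,-8.3],"hand":1}
    - {"rot":[0.74,0,0],"slide":[-0.1,3.1,-8.4],"hand":1}
    - {"rot":[0.87,0,0],"slide":[-0.1,2.9,-8.5],"hand":1}
    - {"rot":[1.0,0,0],"slide":[-0.1,2.8,-8.7],"hand":1}

```text
clock: 59.75
position: [0.5033, -0.2473, 0.1039]
eef_rot: [-0.2, 0.878, 0.424, -0.097]
force: [0.4, 0.1, 0.2]
grip_width: 0.475
```

```bash
python3 - <<'E'
from h import *
info();s,p,M=st()
Rt=tilt(.9,1.021);go(gp([.509,-.252,.09],Rt),Rt);go(gp([.509,-.252,.031],Rt),Rt)
E
```

```text
t 59.75 p [ 0.5033 -0.2473  0.1039] yaw 0.899 z [-0.339  0.27  -0.901] F [0.4 0.1 0.2] w 0.475 q [-0.67  0.6   1.33 -0.    1.67 -1.57]
slide [-0.02, 0.25, 2.51] rot [0.573, -0.001, -0.0] deg 32.8 dist 2.5
slide [-0.02, 2.81, 7.83] rot [0.573, -0.001, -0.0] deg 32.8 dist 8.3
```

Call:
arm_command:
  steps:
    - {"rot":[0.14,0,0],"slide":[0,0.1,0.6],"hand":1}
    - {"rot":[0.28,0,0],"slide":[0,0.1,1.2],"hand":1}
    - {"rot":[0.42,0,0],"slide":[0,0.2,1.8],"hand":1}
    - {"rot":[0.57,0,0],"slide":[0,0.3,2.5],"hand":1}
    - {"rot":[0.57,0,0],"slide":[0,1.1,4.2],"hand":1}
    - {"rot":[0.57,0,0],"slide":[0,2,6.1],"hand":1}
    - {"rot":[0.57,0,0],"slide":[0,2.5,7.2],"hand":1}
    - {"rot":[0.57,0,0],"slide":[0,2.8,7.8],"hand":1}
    - {"rot":[0.57,0,0],"slide":[0,2.8,7.8],"hand":1}

```text
clock: 60.65
position: [0.4967, -0.2418, 0.0219]
eef_rot: [-0.438, 0.787, 0.38, -0.212]
force: [-0.1, -0.9, -1.0]
grip_width: 0.48
```

Call:
arm_command:
  steps:
    - {"rot":[0,0,0],"slide":[0,0.13,0.08],"hand":1}
    - {"rot":[0,0,0],"slide":[0,0.26,0.16],"hand":1}
    - {"rot":[0,0,0],"slide":[0,0.26,0.16],"hand":1}

```text
clock: 60.95
position: [0.497, -0.2421, 0.0196]
eef_rot: [-0.438, 0.787, 0.38, -0.211]
force: [-0.5, 0.3, -0.8]
grip_width: 0.479
```

Call:
arm_command:
  steps:
    - {"rot":[0,0,0],"slide":[0,0.1,0.06],"hand":1}
    - {"rot":[0,0,0],"slide":[0,0.2,0.12],"hand":1}
    - {"rot":[0,0,0],"slide":[0,0.2,0.12],"hand":1}

```text
clock: 61.25
position: [0.497, -0.2421, 0.0171]
eef_rot: [-0.438, 0.787, 0.38, -0.211]
force: [-0.2, -0.0, -0.5]
grip_width: 0.481
```

Call:
arm_command:
  steps:
    - {"rot":[0,0,0],"slide":[0,0.1,0.06],"hand":1}
    - {"rot":[0,0,0],"slide":[0,0.15,0.1],"hand":1}

```text
clock: 61.45
position: [0.4969, -0.242, 0.0151]
eef_rot: [-0.438, 0.787, 0.38, -0.211]
force: [0.6, 0.0, -0.9]
grip_width: 0.474
```

Call:
arm_command:
  steps:
    - {"rot":[0,0,0],"slide":[0,0.1,0.06],"hand":1}
    - {"rot":[0,0,0],"slide":[0,0.15,0.1],"hand":1}

```text
clock: 61.65
position: [0.4968, -0.2419, 0.0131]
eef_rot: [-0.438, 0.787, 0.38, -0.211]
force: [-0.6, 0.0, -1.1]
grip_width: 0.478
```

Call:
arm_command:
  steps:
    - {"rot":[0,0,0],"slide":[0,0.08,0.05],"hand":1}
    - {"rot":[0,0,0],"slide":[0,0.12,0.08],"hand":1}

```text
clock: 61.85
position: [0.4968, -0.2419, 0.0122]
eef_rot: [-0.438, 0.787, 0.38, -0.211]
force: [-0.2, -0.4, 2.3]
grip_width: 0.478
```

```bash
python3 - <<'E'
from h import *
info()
im=grab('side','s31')
cv2.imwrite('pics/s31c.png',cv2.resize(im[210:310,250:350,::-1],None,fx=6,fy=6,interpolation=cv2.INTER_CUBIC))
E
```

```text
t 61.85 p [ 0.4968 -0.2419  0.0122] yaw 0.9 z [-0.666  0.529 -0.526] F [-0.2 -0.4  2.3] w 0.478 q [-0.67  1.2   0.79 -0.    2.16 -1.57]
```

View pics/s31c.png

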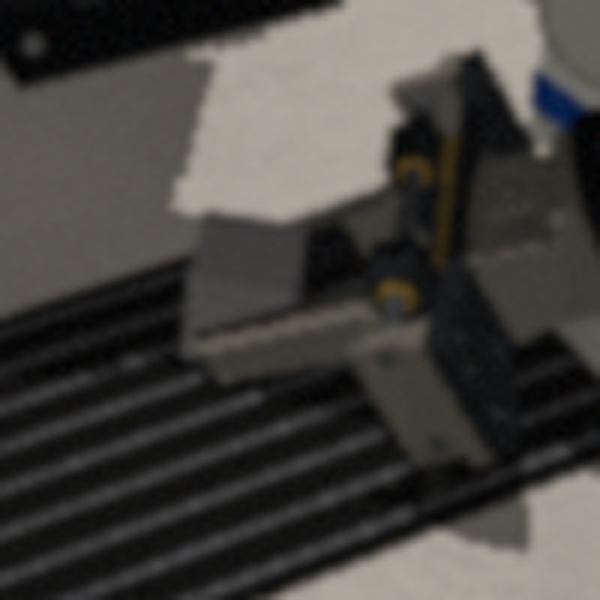

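Contact (2.3 N). Release and retreat.

Call:
arm_command:
  steps:
    - {"rot":[0,0,0],"slide":[0,0,0],"hand":0}
    - {"rot":[0,0,0],"slide":[0,0,0],"hand":0}
    - {"rot":[0,0,0],"slide":[0,0,0],"hand":0}
    - {"rot":[0,0,0],"slide":[0,0,0],"hand":0}
    - {"rot":[0,0,0],"slide":[0,-2,-1.2],"hand":0}
    - {"rot":[0,0,0],"slide":[0,-5,-3],"hand":0}
    - {"rot":[-0.14,0,0],"slide":[0,-9,-6],"hand":0}
    - {"rot":[-0.28,0,0],"slide":[0,-11,-7],"hand":0}
    - {"rot":[-0.42,0,0],"slide":[0,-14,-9],"hand":0}
    - {"rot":[-0.56,0,0],"slide":[0,-16,-11],"hand":0}

```text
clock: 62.9
position: [0.5046, -0.2482, 0.2086]
eef_rot: [-0.2, 0.878, 0.424, -0.096]
force: [1.2, -0.4, 0.6]
grip_width: 1.001
```

```bash
python3 - <<'E'
from h import *
info()
im=grab('side','s32')
cv2.imwrite('pics/s32c.png',cv2.resize(im[180:384,170:400,::-1],None,fx=3.4,fy=2.9,interpolation=cv2.INTER_CUBIC))
go([.42,-.15,.35],np.pi/2);
E
```

```text
t 62.9 p [ 0.5046 -0.2482  0.2086] yaw 0.9 z [-0.339  0.269 -0.902] F [ 1.2 -0.4  0.6] w 1.001 q [-0.67  0.5   1.24 -0.    1.84 -1.57]
slide [2.38, -17.33, -6.68] rot [-0.414, -0.144, -0.659] deg 45.4 dist 18.7
```

View pics/s32c.png

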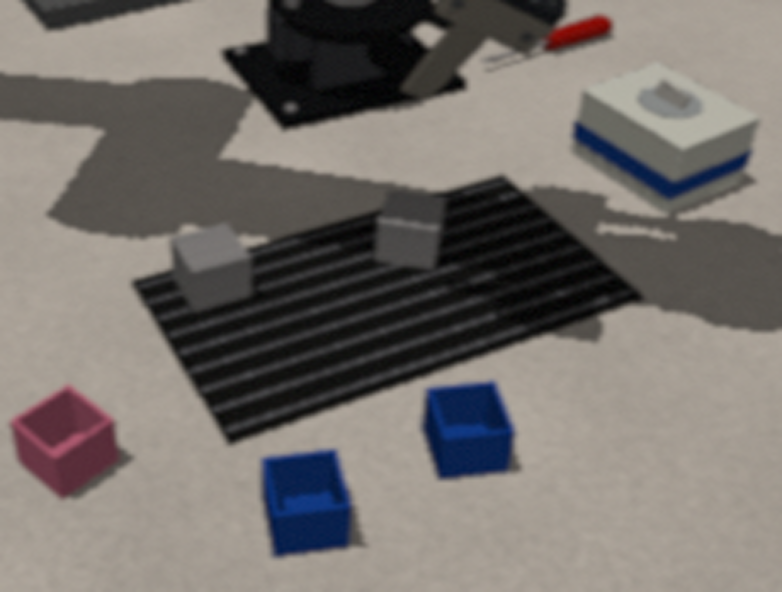

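Call:
arm_command:
  steps:
    - {"rot":[-0.41,-0.14,-0.66],"slide":[0,-6,-6],"hand":0}
    - {"rot":[-0.41,-0.14,-0.66],"slide":[2.4,-17.3,-6.7],"hand":0}
    - {"rot":[-0.41,-0.14,-0.66],"slide":[2.4,-17.3,-6.7],"hand":0}
    - {"rot":[-0.41,-0.14,-0.66],"slide":[2.4,-17.3,-6.7],"hand":0}
    - {"rot":[-0.41,-0.14,-0.66],"slide":[2.4,-17.3,-6.7],"hand":0}
    - {"rot":[-0.41,-0.14,-0.66],"slide":[2.4,-17.3,-6.7],"hand":0}
    - {"rot":[-0.41,-0.14,-0.66],"slide":[2.4,-17.3,-6.7],"hand":0}
    - {"rot":[-0.41,-0.14,-0.66],"slide":[2.4,-17.3,-6.7],"hand":0}

```text
clock: 63.75
position: [0.4203, -0.1501, 0.3497]
eef_rot: [-0.003, 0.708, 0.706, 0.001]
force: [-0.3, 1.1, 0.5]
grip_width: 0.998
```

```bash
python3 - <<'E'
from h import *
info()
im=grab('wrist','w33');P=cam('wrist');cv2.imwrite('pics/w33.png',cv2.resize(im[:,:,::-1],(800,600),interpolation=cv2.INTER_CUBIC))
for n,z in dict(hub=.122,lug=.119,cup1=.05).items():
    r=arm.place_of(n,'wrist');print(n,[(np.round(x['uv'],1).tolist(),round(x['score'],2),at_z('wrist',x['uv'],z,P).round(4).tolist()) for x in r[:5]])
im=grab('side','s33')
cv2.imwrite('pics/s33.png',cv2.resize(im[110:300,150:400,::-1],None,fx=3.1,fy=3.1,interpolation=cv2.INTER_CUBIC))
for n in('jar','wipes','driver'):
    r=arm.place_of(n,'side');print(n,[(np.round(x['uv'],1).tolist(),round(x['score'],2)) for x in r[:2]])
E
```

```text
t 63.75 p [ 0.4203 -0.1501  0.3497] yaw 1.569 z [-0.004  0.006 -1.   ] F [-0.3  1.1  0.5] w 0.998 q [-0.62 -0.23  1.72  0.    1.67 -2.19]
hub []
lug [([367.3, 244.3], 0.73, [0.5364, 0.0206, 0.119])]
cup1 [([72.6, 96.3], 0.95, [0.3208, -0.4257, 0.05]), ([131.0, 22.4], 0.94, [0.2202, -0.3253, 0.05]), ([189.7, 210.2], 0.76, [0.5048, -0.2584, 0.05]), ([202.8, 118.6], 0.73, [0.3542, -0.2289, 0.05]), ([92.0, 162.3], 0.67, [0.4224, -0.4114, 0.05])]
jar [([290.8, 172.4], 0.88)]
wipes [([362.7, 233.7], 0.59), ([205.6, 173.8], 0.58)]
driver [([329.0, 196.5], 0.69)]
```

View pics/w33.png

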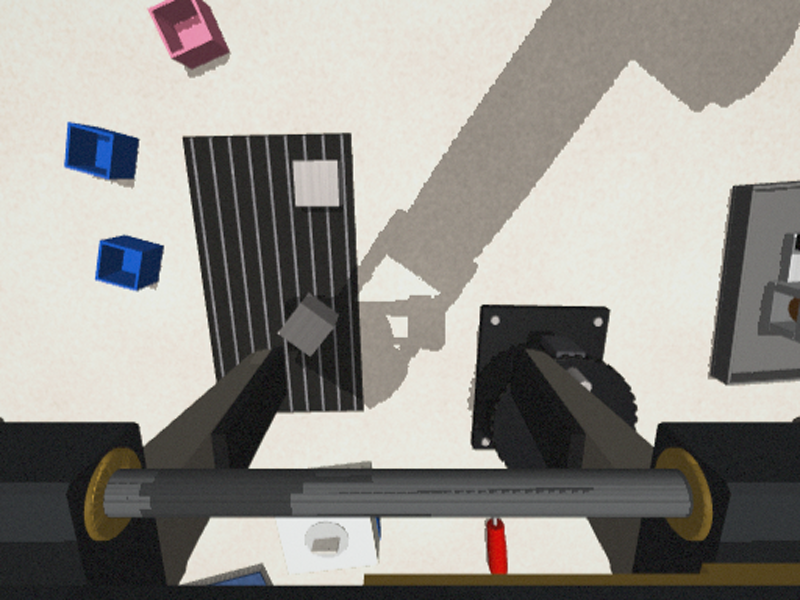

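View pics/s33.png

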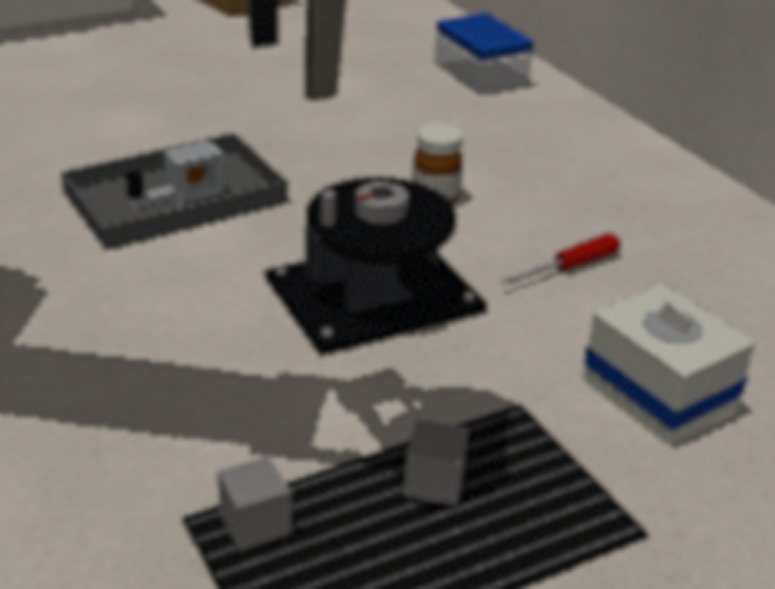

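```bash
python3 - <<'E'
from h import *
print(arm.close_job(), arm.get_state()['clock'])
E
```

```text
the job is handed in; nothing more can be done
the job is handed in; nothing more can be done
```

The station is closed down and the job is handed in. The clock read about 64 s at the last check, out of the 210 s allowed.

**What I did**
- **Collar and holder:** I turned the collar to about the open dot, by my estimate 1.33–1.38 rad against the dot's 1.35. I then pulled the holder straight out and set it upright in the grey tray. The collar went back afterwards; my first return stopped about 0.05 rad short, so I re-centred it.
- **Cups:** only two steel cups were there. I turned each one mouth down on the mat in two quarter turns.

**What the last pictures showed**
- The lug lined up with the red mark in the enlarged view taken right after I re-centred it. In the final pictures it was still in place.
- The holder is upright and flat in the tray.
- Both cups show closed tops, and both stand on the mat.
- The jar, wipes box and screwdriver are in the same places as at the start, to within a few pixels.
- The open gripper is well clear of everything.

**Checks that disagreed**
- In the final pictures the hub was not detected, and the lug was placed about 3 mm from where I had aligned it. I trusted the enlarged view for the alignment.
- The wrist camera put the cups 2–4 mm further out than the arm's own position did, which was within what the grasps could take.

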